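# Load and run the hand-cranked potato scrubber

## Robot

A 6-joint arm with a two-finger parallel gripper is mounted at the origin on the work surface. World frame = base frame: x ahead of the robot, y to its left, z up, the work surface at z = 0. Lengths are in m, angles in rad, forces in N, time in s.
With the tool pointing down it reaches from about 0.375 to 0.975 m from the base axis. Payload 3.8 kg.
Tool frame: the origin (TCP) lies on the centre line of the jaws, within the pads' length; the fingertips stand 22 mm ahead of it and the grasp point (between the pads) lies 3 mm ahead of it; x points along the fingers, y is the direction in which the jaws open and shut, and the axes are right-handed (so a half turn about x gives the same grasp; the last joint's range is limited). The gripper opens to 88 mm and grips with 3 to 60 N. Pads are 18 mm wide; open, the fingers measure 123 mm over their backs; the gripper's body (75 mm by 187 mm) begins 45 mm behind the grasp point.
Start: joints at [1.191, 0.264, 1.604, -0, 1.274, -0.037], TCP at [0.227, 0.636, 0.223] pointing down, gripper open.
Joint ranges: [-2.63, 2.63], [-0.94, 2.18], [0.31, 2.57], [-1.31, 4.45], [0, 2.66], [-2.55, 2.55]. Speed limits (rad/s): [2.57, 2.57, 3.14, 3.14, 3.14, 3.14].

## Interface

Orientations are given as a unit quaternion [x, y, z, w].
In Python, from plant import bot gives the robot as it stands.
- The arm moves only by the tool play_rows, never from a script. Its argument "steps" is a list of rows, each an object of numbers: "x", "y", "z": the shift along the tool's x, y, z in units of 25 mm (1.0 is 25 mm); "ax", "ay", "az": the turn, a rotation vector about the tool's x, y, z in units of 5 degrees (1.0 is 5 degrees); "claw": the finger opening in mm, from 0 to 88.1. In form: [{"x": .., "y": .., "z": .., "ax": .., "ay": .., "az": .., "claw": ..}, ...]. A call has 1 to 10 rows; each row shifts and turns the commanded pose from where the row before left it, along the tool's axes as they then stand; what a row does not reach is not made up. A row lasts 1/10 s, in which the tool goes at most 50 mm and 8.59 degrees, less where a joint would pass 70% of its speed; a pose out of reach is approached as far as the arm can. A call is refused whole if a number of a shift passes 1 or a number of a turn 1, either way. A call with a gripper value outside its range is refused whole. The fingers move at their own pace and stop on an object; "squeeze" is the grip in N (left out, the last holds). Time passes only in rows, so rows that do not move let the fingers close. It gives the time, the measured TCP pose, the force and the opening at its end, in the units of the state.
- bot.sense(): the state, without advancing time (a new reading comes with each control period).
- bot.capture(name): name is "scene" or "side" or "wrist"; returns the picture (384x512x3 uint8, blue, green, red); there is no depth.
- bot.calibration(name): a dict with "camera_matrix" (3x3 intrinsics, pixels), "distortion" ([k1, k2, p1, p2, k3] as OpenCV has them; the pictures are not rectified), "T" (4x4, takes a point from camera to world coordinates); the wrist camera has in their place "hand_eye" (4x4, takes a point from camera to tool coordinates, whose origin is the TCP and whose axes are the tool frame's). Camera axes: x right, y up, looking along -z (the intrinsics and any distortion apply to the point x, -y, -z); pixel columns grow to the right and rows downward; lengths in m; the calibration is good to about 2 mm. A picture is of the moment at which its call begins: read the wrist's pose just before it. calibration takes no time and is no camera call.
- bot.hand_in(): hands the job in, once; it reports no verdict.
The state is a dict: "t": time; "q": joint angles; "dq": joint speeds; "joint_torque": joint torques, N m; "position": TCP position; "ee_rot": TCP orientation; "wrist_force": force on the tool from outside, world axes, zero at the start; "moment": the same for the moment, N m; "grip_width": finger opening in m.
Only numpy, scipy, OpenCV 4.12 (cv2) and the standard library are available. Lean on these libraries where they do the work, as an engineer would, in place of code of your own. Each camera call takes 0.05 s, during which the arm holds its last target. There are 200 camera calls.

## Task

Scrub the potatoes that are out on the mat: turn the scrubber's lid anticlockwise until its lugs are clear of the keepers, take it off and set it aside on the counter, and put every potato in the drum. Put the lid back down flush on the drum and turn it clockwise until its lugs are squarely under the keepers; then fit the crank fully home on the square shaft, turn it clockwise (seen from above) through two full turns or a little more, lift it off and lay it back flat in its tray with its grip upwards. Leave the detergent bottle, the mug and the sponge alone.

Things in the scene. Friction and masses are not known exactly. Their poses are not given: they have to be found in the camera images.
- washer: The scrubber, one fixed machine: upright round aluminium drum with a grey gearbox beside it. Origin on the counter on the drum's axis; z up, x from the drum's axis to the gearbox (90 x 100 mm, 105 mm high), whose upright square shaft stands 170 mm from the drum's axis.
- drum_mouth (a point): Centre of the drum's mouth at the height of its rim, 140 mm above the counter; axes as washer. Drum 168 mm outside and 158 mm inside diameter; its floor, a flat turning brush disc, is 125 mm below the rim.
- keeper_a (a point): Steel keeper on the drum's outside, at +y of the drum's axis; the point is 100 mm from that axis, on the underside of the overhang, 11 mm above the rim. Keeper 30 mm wide, from 92 to 114 mm from the axis, its top 17 mm above the rim; closed by a stop at its clockwise end. Axes as washer. The other keeper, the same, is at -y.
- lid_rib (a point): Loose bayonet lid, 0.45 kg: white disc 172 mm across, 8 mm thick, a 146 mm spigot 10 mm deep below that drops in the drum, and on top a black grip rib 90 mm long (lid's x), 22 wide, 40 high. The point is the rib's centre, 28 mm above the disc's underside: it lies 28 mm above drum_mouth when seated, 38 mm above the counter when set down. z up.
- lid: The same lid; origin at the centre of the spigot's underside. Two steel lugs, 24 mm wide, 8 mm thick, stick out at the rib's ends (lid's +x and -x) to 102 mm from the axis. Locked (as at the start, within 0.1 rad): lid's x along drum_mouth's y, either way round, lugs under the keepers with 3 mm headroom.
- lug (a point): Centre of one lug of the lid, 90 mm from its axis. Turned anticlockwise (from above) 0.45 rad or more from locked (up to about 2.5) the lugs are clear of the keepers and the lid lifts off; it goes on the same way and is locked by turning clockwise; stops meet the lugs 0.03 to 0.1 rad past exact alignment. It turns freely.
- shaft_foot (a point): Foot of the square shaft: centre of the top of the round steel collar (40 mm across) on the gearbox, 152 mm above the counter. Shaft 16 mm square, standing 30 mm above this point, its last 6 mm narrowed to 11 mm. z up; x and y are square to its faces and turn with it (four equal positions a quarter turn apart).
- shaft (a joint): Angle of the square shaft, rad; grows when turned clockwise seen from above; no end stops, light friction (about 0.1 N m), stays where left. Starts between 0 and 0.7; two full turns are 12.57 more. It also turns the brush disc in the drum.
- crank_hub (a point): Loose steel crank, 0.4 kg, lying flat in the tray: centre of its hub, 25 mm above its underside. Hub: upright block 34 mm square, 50 high, with a 19 mm square socket, 34 deep, open below. Along x a flat arm (24 wide, 12 thick, flush with the underside, end 75 mm from the hub's axis) carries an upright black grip. z up, x from hub to grip.
- crank: The same crank; origin at the centre of the underside of the crank's hub (mouth of the socket), same axes; 25 mm below crank_hub. Fully home it rests on the collar and coincides with shaft_foot, in any of the four quarter-turn positions.
- crank_knob (a point): Centre of the crank's upright round grip, 26 mm diameter, 50 mm high, standing on the arm; 60 mm from the hub's axis along the crank's x and 37 mm above its underside. It spins freely on its pin, so it can be held without turning the gripper.
- tray_floor (a point): Centre of the inner floor of the fixed shallow steel tray where the crank lies and to which it goes back: outside 200 (its x) x 150 mm (its y), walls 5 mm thick, their top 19 mm above this floor; the floor is 5 mm above the counter.
- mat: Fixed thin grey draining mat, 260 (its x) x 240 mm, 4 mm thick; origin at the centre of its underside. The potatoes lie on it.
- detergent: Bystander: bottle 60 mm across, 130 mm high; origin at the centre of its underside. Leave alone.
- mug: Bystander: white mug, 84 mm across, 95 mm high; origin under its centre. Leave alone.
- sponge: Bystander: yellow cleaning sponge block, 110 x 70 mm, 35 mm high; origin under its centre. Leave alone.
- potato0_mid (a point): Centre of a loose brown potato, 64 mm long (its x), 44 mm wide, 40 mm high, about 0.13 kg; 2 to 4 of them are there, lying flat on the mat at the start.
- potato0: The same potato as potato0_mid; origin at the centre of its underside, 20 mm below.
- potato1_mid (a point): Centre of a loose brown potato, 64 mm long (its x), 44 mm wide, 40 mm high, about 0.13 kg; 2 to 4 of them are there, lying flat on the mat at the start.
- potato1: The same potato as potato1_mid; origin at the centre of its underside, 20 mm below.
- potato2_mid (a point): Centre of a loose brown potato, 64 mm long (its x), 44 mm wide, 40 mm high, about 0.13 kg; 2 to 4 of them are there, lying flat on the mat at the start.
- potato2: The same potato as potato2_mid; origin at the centre of its underside, 20 mm below.
- potato3_mid (a point): Centre of a loose brown potato, 64 mm long (its x), 44 mm wide, 40 mm high, about 0.13 kg; 2 to 4 of them are there, lying flat on the mat at the start.
- potato3: The same potato as potato3_mid; origin at the centre of its underside, 20 mm below.

How it is judged:
By the outcome, as a careful person would: the job done as asked, in the order asked, and still so for the second after the job is handed in, with the robot touching nothing.
Of potato0, potato1, potato2, potato3 only 2 to 4 are there at a start; the rules pass over those that are not, and their reading is None.
At some moment in a run one of potato0, potato1, potato2, potato3 may be knocked a few centimetres aside while the robot is not near it.
It also fails if it takes over 210 s, if anything falls off the work surface, if the arm or the gripper's body presses on something with over 40 N, if the wrist force passes 120 N, or if a joint passes its speed limit or range.

## Working session

There is one attempt and no reset: what is moved stays moved. The work goes in short steps, Python scripts to look and compute and a tool call to move; the robot and the scene stay as the last step left them, time stands still between calls to the robot, and variables do not carry over. Pictures are saved under pics/ and viewed, about 12 in all and at most 16, crops included, and the job is handed in when it is done.

Besides the shell and the picture viewer there is one more tool, called after "Emit:" as name([rows], argument=value, ...), one row to a line, values as JSON. play_rows: Moves the arm, as the interface text tells. Its arguments: {"type":"object","properties":{"steps":{"type":"array"},"squeeze":{"type":"number"}},"required":["steps"]}

```bash
ls; mkdir -p pics
python3 - <<'E'
from plant import bot
import cv2,numpy as np
s=bot.sense();print(s)
for n in("scene","side","wrist"):
    im=bot.capture(n);cv2.imwrite(f"pics/{n}0.png",im)
    c=bot.calibration(n);print(n,{k:np.round(v,4).tolist() for k,v in c.items()})
a=cv2.imread("pics/scene0.png");b=cv2.imread("pics/side0.png")
E
```

```text
pics
{'t': 0.0, 'q': array([ 1.19107985e+00,  2.64764194e-01,  1.60534067e+00, -3.76434923e-06,
        1.27369178e+00, -3.68963378e-02]), 'dq': array([-0.00036305,  0.00367139, -0.00010191, -0.00039787, -0.00090384,
       -0.00175264]), 'joint_torque': array([ 7.58667775e-04, -5.02119720e+01, -3.56872416e+01,  7.27896136e-02,
        2.95564940e-02, -1.83748602e-04]), 'position': array([0.22662752, 0.63504373, 0.22159859]), 'ee_rot': array([ 0.11984946,  0.69690384, -0.12137475,  0.69658403]), 'wrist_force': array([-0.07192542,  0.76951966,  0.14565482]), 'moment': array([-0.03984299, -0.04578112,  0.06119182]), 'grip_width': 0.0880456747290746}
scene {'camera_matrix': [[404.557, 0.0, 259.0643], [0.0, 404.557, 189.2308], [0.0, 0.0, 1.0]], 'distortion': [-0.1088, 0.0, 0.0, 0.0, 0.0], 'T': [[0.3841, -0.7509, 0.5372, 1.1529], [0.9231, 0.3019, -0.238, -0.3134], [0.0166, 0.5873, 0.8092, 0.962], [0.0, 0.0, 0.0, 1.0]]}
side {'camera_matrix': [[400.5764, 0.0, 262.1603], [0.0, 400.5764, 190.5307], [0.0, 0.0, 1.0]], 'distortion': [-0.0759, 0.0, 0.0, 0.0, 0.0], 'T': [[0.8878, 0.2891, -0.358, 0.2684], [-0.4601, 0.5694, -0.6812, -0.7166], [0.0069, 0.7695, 0.6386, 0.7265], [0.0, 0.0, 0.0, 1.0]]}
wrist {'camera_matrix': [[299.6214, 0.0, 258.1818], [0.0, 299.6214, 189.1368], [0.0, 0.0, 1.0]], 'distortion': [-0.0362, 0.0, 0.0, 0.0, 0.0], 'hand_eye': [[-0.0002, 0.2638, -0.9646, -0.1623], [1.0, 0.0006, -0.0, 0.0008], [0.0006, -0.9646, -0.2638, -0.0687], [0.0, 0.0, 0.0, 1.0]]}
```

View pics/scene0.png

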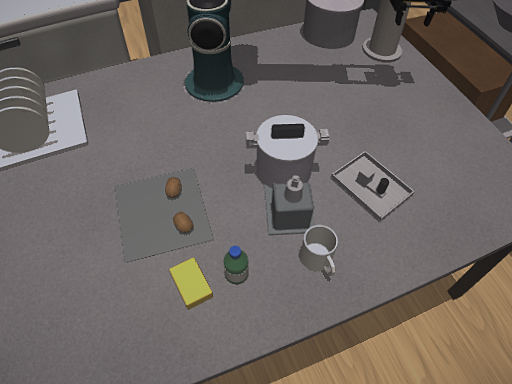

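View pics/side0.png

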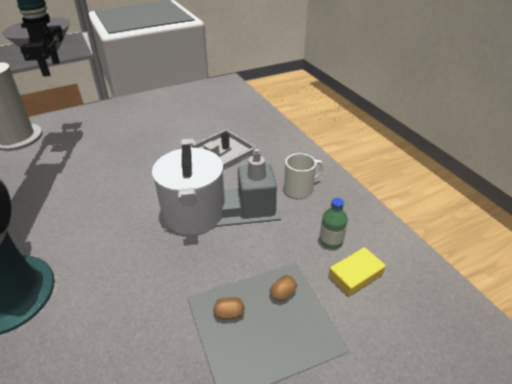

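```bash
cat > h.py <<'E'
from plant import bot
import cv2,numpy as np
from scipy.spatial.transform import Rotation as R
def ray(n,px,T=None):
    c=bot.calibration(n)
    u=cv2.undistortPoints(np.array(px,float).reshape(-1,1,2),np.array(c["camera_matrix"]),np.array(c["distortion"])).reshape(-1,2)
    d=np.c_[u[:,0],-u[:,1],-np.ones(len(u))]
    if T is None:
        T=np.array(c["T"]) if n!="wrist" else toolT()@np.array(c["hand_eye"])
    return T[:3,3],d@T[:3,:3].T
def toolT(s=None):
    s=s or bot.sense();T=np.eye(4);T[:3,:3]=R.from_quat(s["ee_rot"]).as_matrix();T[:3,3]=s["position"];return T
def plane(n,px,z,T=None):
    o,d=ray(n,px,T);return o+d*((z-o[2])/d[:,2])[:,None]
def tri(p1,p2,n1="scene",n2="side"):
    A=np.zeros((3,3));b=np.zeros(3);L=[]
    for n,p in((n1,p1),(n2,p2)):
        o,d=ray(n,[p]);d=d[0]/np.linalg.norm(d);M=np.eye(3)-np.outer(d,d);A+=M;b+=M@o;L.append((M,o))
    x=np.linalg.solve(A,b);return x,max(np.linalg.norm(M@(x-o)) for M,o in L)
def blobs(m,amin=20):
    n,l,st,c=cv2.connectedComponentsWithStats(m.astype(np.uint8));return [(c[i].round(1).tolist(),st[i].tolist()) for i in range(1,n) if st[i,4]>=amin]
E
python3 - <<'E'
from h import *
a=cv2.imread("pics/scene0.png");b=cv2.imread("pics/side0.png")
for nm,im in(("scene",a),("side",b)):
    hsv=cv2.cvtColor(im,cv2.COLOR_BGR2HSV)
    m=cv2.inRange(hsv,(3,110,50),(18,255,220))>0; print(nm,"brown",[x for x in blobs(m,80) if x[1][4]<900])
    m=im.max(2)<35; print(nm,"black",[x for x in blobs(m,25) if x[1][4]<1500])
cv2.imwrite("pics/c1.png",cv2.resize(a[105:245,235:425],None,fx=4,fy=4,interpolation=cv2.INTER_CUBIC))
cv2.imwrite("pics/c2.png",cv2.resize(b[125:245,145:325],None,fx=4.4,fy=4.4,interpolation=cv2.INTER_CUBIC))
E
```

```text
scene brown [([503.4, 105.2], [491, 87, 21, 34, 243]), ([172.6, 186.6], [166, 178, 15, 19, 219]), ([182.3, 221.6], [173, 212, 19, 20, 254])]
scene black [([225.2, 20.7], [212, 0, 19, 48, 221]), ([420.1, 8.4], [390, 0, 61, 26, 583]), ([191.1, 13.3], [187, 7, 13, 15, 59]), ([206.7, 34.8], [191, 21, 32, 28, 707]), ([480.9, 36.8], [466, 23, 29, 26, 72]), ([10.0, 42.6], [0, 39, 20, 8, 44]), ([212.1, 61.8], [193, 45, 41, 40, 667]), ([505.0, 56.8], [501, 52, 11, 10, 27]), ([486.1, 264.8], [448, 245, 64, 54, 469])]
side brown [([283.0, 287.4], [271, 276, 25, 24, 394]), ([228.4, 307.8], [215, 298, 28, 20, 469])]
side black [([35.5, 4.1], [21, 0, 24, 10, 100]), ([41.1, 41.1], [21, 15, 42, 60, 1259]), ([3.9, 208.4], [0, 183, 11, 51, 397]), ([14.5, 268.3], [0, 234, 35, 62, 1296])]
```

View pics/c1.png

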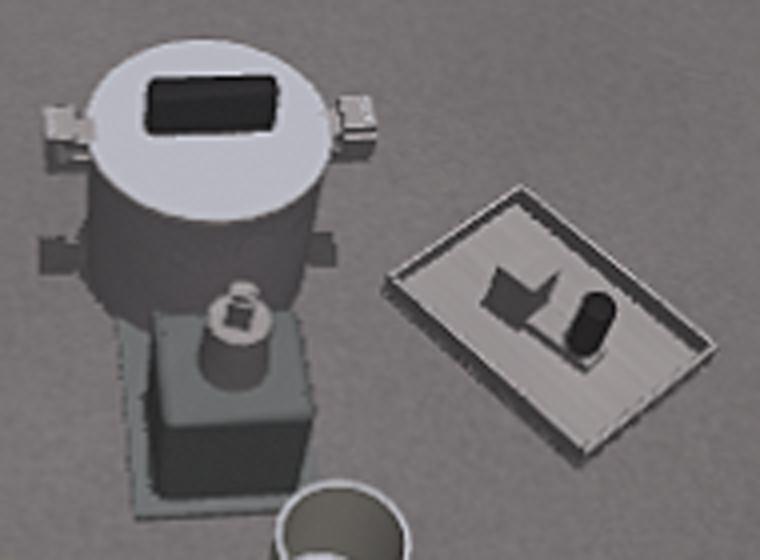

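View pics/c2.png

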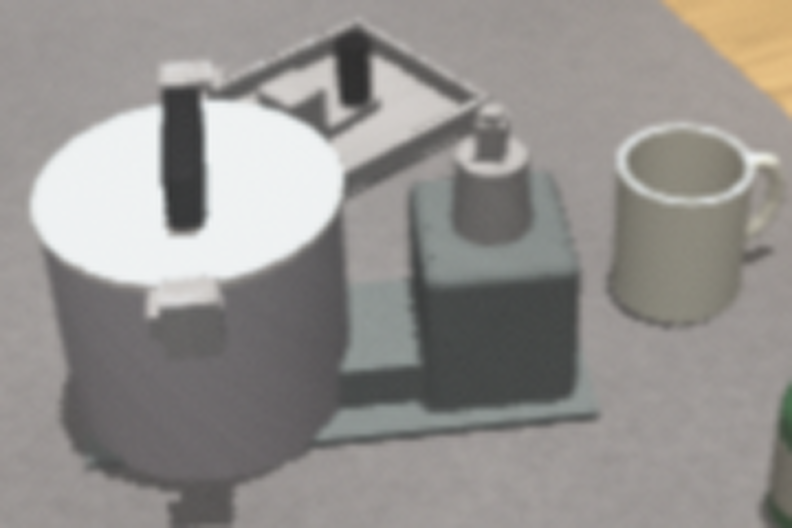

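Run:
```python
from h import *
np.set_printoptions(precision=4,suppress=True)
S=lambda p:(np.array(p)/4+[235,105]-0.375).tolist()
D=lambda p:(np.array(p)/4.4+[145,125]-0.386).tolist()
from scipy.optimize import least_squares
def circ(P):
    r=least_squares(lambda v:np.hypot(P[:,0]-v[0],P[:,1]-v[1])-v[2],[*P[:,:2].mean(0),.08],loss="soft_l1",f_scale=.002);return r.x,np.abs(r.fun).mean()
print("lid scene",circ(plane("scene",[S(p) for p in[(87,130),(120,70),(205,40),(290,68),(332,135),(290,200),(205,220),(120,195)]],.148)))
print("lid side",circ(plane("side",[D(p) for p in[(30,205),(80,130),(185,100),(290,125),(344,180),(310,250),(200,285),(80,260)]],.148)))
print("rib top z .188 scene",plane("scene",[S(p) for p in[(150,80),(276,76),(276,107),(147,108)]],.188))
print("rib top side",plane("side",[D(p) for p in[(162,85),(205,85),(205,170),(165,170)]],.188))
print("keepers",plane("scene",[S((60,122)),S((357,108))],.157))
print("shaft top",tri(S((241,290)),D((492,110))),plane("scene",[S((241,290))],.182),plane("side",[D((492,110))],.182))
print("knob top",plane("scene",[S((600,302))],.067),plane("side",[D((352,42))],.067),)
t=plane("scene",[S(p) for p in[(520,187),(715,348),(588,455),(385,280)]],.024);print("tray",t,t.mean(0),[np.linalg.norm(t[i]-t[i-1]) for i in range(4)])
for n in("scene","side"):
    im=cv2.imread(f"pics/{n}0.png");hsv=cv2.cvtColor(im,cv2.COLOR_BGR2HSV)
    m=(cv2.inRange(hsv,(3,110,30),(18,255,255))).astype(np.uint8)
    k,l,st,c=cv2.connectedComponentsWithStats(m)
    for i in range(1,k):
        if 150<st[i,4]<700 and c[i][0]<480:
            ys,xs=np.nonzero(l==i);P=plane(n,np.c_[xs,ys],.024)[:,:2];w,v=np.linalg.eigh(np.cov(P.T));print(n,"potato",P.mean(0),"ang",np.degrees(np.arctan2(v[1,1],v[0,1])),np.sqrt(w)*4)
```

```text
lid scene (array([0.4748, 0.0665, 0.0845]), np.float64(0.0013607496456964421))
lid side (array([0.4715, 0.0626, 0.0868]), np.float64(0.003000049432406735))
rib top z .188 scene [[0.4542 0.0292 0.188 ]
 [0.4819 0.11   0.188 ]
 [0.5079 0.097  0.188 ]
 [0.4773 0.0169 0.188 ]]
rib top side [[0.476  0.1065 0.188 ]
 [0.4974 0.0955 0.188 ]
 [0.4701 0.0186 0.188 ]
 [0.4515 0.0282 0.188 ]]
keepers [[ 0.4404 -0.0304  0.157 ]
 [ 0.5035  0.1656  0.157 ]]
shaft top (array([0.6336, 0.0112, 0.1807]), np.float64(0.0005942300828348983)) [[0.634  0.0113 0.182 ]] [[0.6328 0.0087 0.182 ]]
knob top [[0.6618 0.2917 0.067 ]] [[0.6603 0.2834 0.067 ]]
tray [[0.5183 0.3243 0.024 ]
 [0.7065 0.3779 0.024 ]
 [0.7487 0.239  0.024 ]
 [0.5602 0.1807 0.024 ]] [0.6334 0.2805 0.024 ] [np.float64(0.14964183306543613), np.float64(0.19564364089313221), np.float64(0.14512497956334577), np.float64(0.19738628420640142)]
scene potato [ 0.4284 -0.2651] ang 160.89078438515983 [0.0433 0.0687]
scene potato [ 0.5526 -0.2721] ang -166.69245023742943 [0.0431 0.0658]
side potato [ 0.553 -0.275] ang -153.6987993357615 [0.0436 0.0647]
side potato [ 0.4285 -0.2684] ang 156.8273965657373 [0.049  0.0598]
```

```bash
cat >> h.py <<'E'
def go(x,y,z,phi,s=None):
    "shift (units, current tool axes) and turn (units) to a pose pointing down, jaws along azimuth phi deg"
    T=toolT(s);p=np.radians(phi);Y=np.array([np.cos(p),np.sin(p),0]);X=np.array([0,0,-1.]);Rt=np.c_[X,Y,np.cross(X,Y)]
    Rt2=Rt@np.diag([1,-1,-1]);out=[]
    d=T[:3,:3].T@(np.array([x,y,z])-T[:3,3])/.025
    rv=lambda A:np.degrees(R.from_matrix(T[:3,:3].T@A).as_rotvec())/5
    print("pos",T[:3,3].round(4),"phi",np.degrees(np.arctan2(T[1,1],T[0,1])).round(1),"shift",d.round(2),"turn",rv(Rt).round(2),"or",rv(Rt2).round(2))
E
python3 - <<'E'
from h import *
go(.474,.064,.30,-19)
S=[(p) for p in((236,252),(319,250),(191,283))]
print(plane("scene",S[:1],.12),plane("scene",S[1:2],.06),plane("scene",S[2:],.03), bot.sense()["q"])
E
```

```text
pos [0.2267 0.6352 0.2219] phi 70.4 shift [ -3.09 -18.2   17.  ] turn [17.87  0.02  0.02] or [-18.13  -0.02   0.02]
[[ 0.73978046 -0.18425914  0.12      ]] [[0.78350604 0.01894972 0.06      ]] [[ 0.73392107 -0.30291254  0.03      ]] [ 1.19107273e+00  2.64610589e-01  1.60503707e+00  1.31824746e-05
  1.27373405e+00 -3.68789256e-02]
```

Emit:
play_rows([
  {"x":-0.16,"y":-0.91,"z":0.85},
  {"x":-0.16,"y":-0.91,"z":0.85},
  {"x":-0.16,"y":-0.91,"z":0.85},
  {"x":-0.16,"y":-0.91,"z":0.85},
  {"x":-0.16,"y":-0.91,"z":0.85},
  {"x":-0.16,"y":-0.91,"z":0.85},
  {"x":-0.16,"y":-0.91,"z":0.85},
  {"x":-0.16,"y":-0.91,"z":0.85},
  {"x":-0.16,"y":-0.91,"z":0.85},
  {"x":-0.16,"y":-0.91,"z":0.85},
])

```text
$.steps[0]: bad value
```

Emit:
play_rows([
  {"x":-0.15,"y":-0.91,"z":0.85},
  {"x":-0.15,"y":-0.91,"z":0.85},
  {"x":-0.15,"y":-0.91,"z":0.85},
  {"x":-0.15,"y":-0.91,"z":0.85},
  {"x":-0.15,"y":-0.91,"z":0.85},
  {"x":-0.15,"y":-0.91,"z":0.85},
  {"x":-0.15,"y":-0.91,"z":0.85},
  {"x":-0.15,"y":-0.91,"z":0.85},
  {"x":-0.15,"y":-0.91,"z":0.85},
  {"x":-0.15,"y":-0.91,"z":0.85},
])

```text
$.steps[0]: bad value
```

Emit:
play_rows([
  {"ax":1},
  {"ax":1},
  {"ax":1},
  {"ax":1},
  {"ax":1},
  {"ax":1},
  {"ax":1},
  {"ax":1},
  {"ax":1},
])

```text
$.steps[0]: bad value
```

Emit:
play_rows([
  {"ax":1},
  {"ax":1},
  {"ax":1},
  {"ax":1},
  {"ax":1},
  {"ax":1},
  {"ax":1},
  {"ax":1},
  {"ax":0.87},
  {},
])

```text
$.steps[0]: bad value
```

Run:
```python
from h import *
s=bot.sense();im=bot.capture("wrist");cv2.imwrite("pics/w1.png",im);np.save("w1.npy",toolT(s));go(.474,.064,.178,-19)
```

```text
pos [0.2267 0.6353 0.222 ] phi 70.4 shift [  1.79 -18.19  17.  ] turn [1.787e+01 1.000e-02 1.000e-02] or [-1.813e+01 -1.000e-02  1.000e-02]
```

View pics/w1.png

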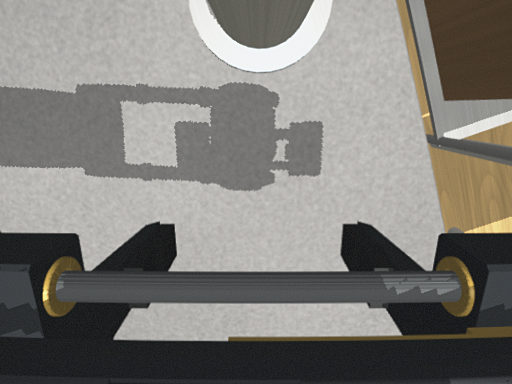

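Emit:
play_rows([
  {"x":-0.16,"y":-0.91,"z":0.85,"ax":0,"ay":0,"az":0,"claw":88},
  {"x":-0.16,"y":-0.91,"z":0.85,"ax":0,"ay":0,"az":0,"claw":88},
  {"x":-0.16,"y":-0.91,"z":0.85,"ax":0,"ay":0,"az":0,"claw":88},
  {"x":-0.16,"y":-0.91,"z":0.85,"ax":0,"ay":0,"az":0,"claw":88},
  {"x":-0.16,"y":-0.91,"z":0.85,"ax":0,"ay":0,"az":0,"claw":88},
  {"x":-0.16,"y":-0.91,"z":0.85,"ax":0,"ay":0,"az":0,"claw":88},
  {"x":-0.16,"y":-0.91,"z":0.85,"ax":0,"ay":0,"az":0,"claw":88},
  {"x":-0.16,"y":-0.91,"z":0.85,"ax":0,"ay":0,"az":0,"claw":88},
  {"x":-0.16,"y":-0.91,"z":0.85,"ax":0,"ay":0,"az":0,"claw":88},
  {"x":-0.16,"y":-0.91,"z":0.85,"ax":0,"ay":0,"az":0,"claw":88},
])

```text
t: 1.2
position: [0.3508, 0.3487, 0.263]
ee_rot: [0.121, 0.697, -0.121, 0.697]
wrist_force: [0.7, -0.3, 0.0]
grip_width: 0.0882
```

Emit:
play_rows([
  {"x":-0.15,"y":-0.91,"z":0.85,"ax":0,"ay":0,"az":0,"claw":88},
  {"x":-0.15,"y":-0.91,"z":0.85,"ax":0,"ay":0,"az":0,"claw":88},
  {"x":-0.15,"y":-0.91,"z":0.85,"ax":0,"ay":0,"az":0,"claw":88},
  {"x":-0.15,"y":-0.91,"z":0.85,"ax":0,"ay":0,"az":0,"claw":88},
  {"x":-0.15,"y":-0.91,"z":0.85,"ax":0,"ay":0,"az":0,"claw":88},
  {"x":-0.15,"y":-0.91,"z":0.85,"ax":0,"ay":0,"az":0,"claw":88},
  {"x":-0.15,"y":-0.91,"z":0.85,"ax":0,"ay":0,"az":0,"claw":88},
  {"x":-0.15,"y":-0.91,"z":0.85,"ax":0,"ay":0,"az":0,"claw":88},
  {"x":-0.15,"y":-0.91,"z":0.85,"ax":0,"ay":0,"az":0,"claw":88},
  {"x":-0.15,"y":-0.91,"z":0.85,"ax":0,"ay":0,"az":0,"claw":88},
])

```text
t: 2.2
position: [0.4744, 0.0631, 0.3005]
ee_rot: [0.121, 0.697, -0.121, 0.697]
wrist_force: [0.0, 0.2, 0.4]
grip_width: 0.0879
```

Emit:
play_rows([
  {"x":0,"y":0,"z":0,"ax":1,"ay":0,"az":0,"claw":88},
  {"x":0,"y":0,"z":0,"ax":1,"ay":0,"az":0,"claw":88},
  {"x":0,"y":0,"z":0,"ax":1,"ay":0,"az":0,"claw":88},
  {"x":0,"y":0,"z":0,"ax":1,"ay":0,"az":0,"claw":88},
  {"x":0,"y":0,"z":0,"ax":1,"ay":0,"az":0,"claw":88},
  {"x":0,"y":0,"z":0,"ax":1,"ay":0,"az":0,"claw":88},
  {"x":0,"y":0,"z":0,"ax":1,"ay":0,"az":0,"claw":88},
  {"x":0,"y":0,"z":0,"ax":1,"ay":0,"az":0,"claw":88},
  {"x":0,"y":0,"z":0,"ax":1,"ay":0,"az":0,"claw":88},
])

```text
t: 3.1
position: [0.474, 0.0643, 0.3002]
ee_rot: [0.379, 0.597, -0.379, 0.597]
wrist_force: [0.6, 0.4, -0.4]
grip_width: 0.0881
```

Emit:
play_rows([
  {"x":0,"y":0,"z":0,"ax":1,"ay":0,"az":0,"claw":88},
  {"x":0,"y":0,"z":0,"ax":1,"ay":0,"az":0,"claw":88},
  {"x":0,"y":0,"z":0,"ax":1,"ay":0,"az":0,"claw":88},
  {"x":0,"y":0,"z":0,"ax":1,"ay":0,"az":0,"claw":88},
  {"x":0,"y":0,"z":0,"ax":1,"ay":0,"az":0,"claw":88},
  {"x":0,"y":0,"z":0,"ax":1,"ay":0,"az":0,"claw":88},
  {"x":0,"y":0,"z":0,"ax":1,"ay":0,"az":0,"claw":88},
  {"x":0,"y":0,"z":0,"ax":1,"ay":0,"az":0,"claw":88},
  {"x":0,"y":0,"z":0,"ax":0.87,"ay":0,"az":0,"claw":88},
  {"x":0,"y":0,"z":0,"ax":0,"ay":0,"az":0,"claw":88},
])

```text
t: 4.1
position: [0.474, 0.0643, 0.3002]
ee_rot: [-0.576, -0.411, 0.576, -0.411]
wrist_force: [-0.0, 0.3, 0.6]
grip_width: 0.0885
```

Run:
```python
from h import *
s=bot.sense();im=bot.capture("wrist");cv2.imwrite("pics/w2.png",im);np.save("w2.npy",toolT(s));go(.474,.064,.178,-19)
```

```text
pos [0.4741 0.0643 0.3003] phi -18.9 shift [4.89 0.   0.01] turn [0.02 0.   0.  ] or [-35.98  -0.     0.  ]
```

View pics/w2.png

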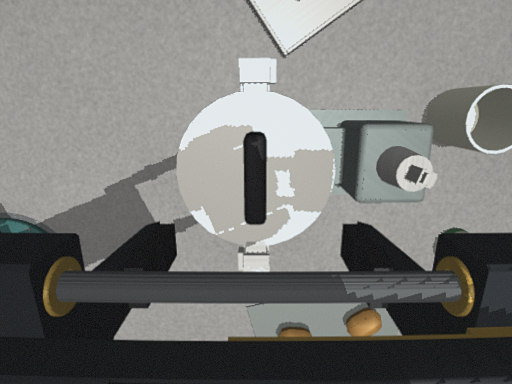

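Run:
```python
from h import *
from scipy.optimize import least_squares
T=np.load("w2.npy")@np.array(bot.calibration("wrist")["hand_eye"])
P=plane("wrist",[(176.5,167),(187,128),(215,97),(255,88),(297,98),(325,130),(334.5,167),(322,208),(295,234),(190,205),(215,234)],.148,T)
r=least_squares(lambda v:np.hypot(P[:,0]-v[0],P[:,1]-v[1])-v[2],[.47,.06,.08],loss="soft_l1",f_scale=.001);print(r.x,np.abs(r.fun).max())
im=cv2.imread("pics/w2.png");m=(im.max(2)<70)&(np.indices(im.shape[:2])[1]>235)&(np.indices(im.shape[:2])[1]<275)
b=[x for x in blobs(m,200) if x[0][1]<230];print(b)
l=cv2.connectedComponents(m.astype(np.uint8))[1];k=l[180,256];ys,xs=np.nonzero(l==k);Q=plane("wrist",np.c_[xs,ys],.188,T)[:,:2];w,v=np.linalg.eigh(np.cov(Q.T));print("rib",Q.mean(0),np.degrees(np.arctan2(*v[::-1,1])),np.sqrt(w*12))
print("keepers",plane("wrist",[(257,58),(256,270)],.157,T))
K=plane("wrist",[(257,70),(256,258)],.157,T);d=K[0]-K[1];print(np.degrees(np.arctan2(d[1],d[0])))
print("collar",plane("wrist",[(413,174)],.152,T),"tip",plane("wrist",[(429,180)],.182,T))
```

```text
[0.47122    0.06799956 0.08485612] 0.002648211063958586
[([254.6, 177.5], [244, 132, 22, 92, 1949])]
rib [0.47117579 0.06967984] 71.19010008171507 [0.02011007 0.08661317]
keepers [[ 0.50910046  0.1728747   0.157     ]
 [ 0.43437838 -0.03948916  0.157     ]]
70.58118347626755
collar [[0.62968355 0.01096581 0.152     ]] tip [[0.63058046 0.01132988 0.182     ]]
```

Emit:
play_rows([
  {"x":0.9,"y":0,"z":0,"ax":0,"ay":0,"az":0,"claw":60},
  {"x":0.9,"y":0,"z":0,"ax":0,"ay":0,"az":0,"claw":60},
  {"x":0.9,"y":0,"z":0,"ax":0,"ay":0,"az":0,"claw":60},
  {"x":0.8,"y":0,"z":0,"ax":0,"ay":0,"az":0,"claw":60},
  {"x":0.7,"y":0,"z":0,"ax":0,"ay":0,"az":0,"claw":60},
  {"x":0.5,"y":0,"z":0,"ax":0,"ay":0,"az":0,"claw":60},
  {"x":0.2,"y":0,"z":0,"ax":0,"ay":0,"az":0,"claw":60},
  {"x":0,"y":0,"z":0,"ax":0,"ay":0,"az":0,"claw":60},
])

```text
t: 4.95
position: [0.4739, 0.0643, 0.1774]
ee_rot: [-0.575, -0.411, 0.576, -0.411]
wrist_force: [0.1, 0.4, 0.4]
grip_width: 0.0605
```

Emit:
play_rows([
  {"x":0,"y":0,"z":0,"ax":0,"ay":0,"az":0,"claw":15},
  {"x":0,"y":0,"z":0,"ax":0,"ay":0,"az":0,"claw":15},
  {"x":0,"y":0,"z":0,"ax":0,"ay":0,"az":0,"claw":15},
  {"x":0,"y":0,"z":0,"ax":0,"ay":0,"az":0,"claw":15},
  {"x":0,"y":0,"z":0,"ax":0,"ay":0,"az":0,"claw":15},
  {"x":0,"y":0,"z":0,"ax":0,"ay":0,"az":0,"claw":15},
  {"x":0,"y":0,"z":0,"ax":0,"ay":0,"az":0,"claw":15},
  {"x":0,"y":0,"z":0,"ax":0,"ay":0,"az":0,"claw":15},
], squeeze=35)

```text
t: 5.75
position: [0.4742, 0.0644, 0.1779]
ee_rot: [-0.576, -0.411, 0.576, -0.411]
wrist_force: [1.0, 0.5, 0.4]
grip_width: 0.0154
```

Emit:
play_rows([
  {"x":0,"y":0,"z":0,"ax":-1,"ay":0,"az":0,"claw":15},
  {"x":0,"y":0,"z":0,"ax":-1,"ay":0,"az":0,"claw":15},
  {"x":0,"y":0,"z":0,"ax":-1,"ay":0,"az":0,"claw":15},
  {"x":0,"y":0,"z":0,"ax":-1,"ay":0,"az":0,"claw":15},
  {"x":0,"y":0,"z":0,"ax":-1,"ay":0,"az":0,"claw":15},
  {"x":0,"y":0,"z":0,"ax":-1,"ay":0,"az":0,"claw":15},
  {"x":0,"y":0,"z":0,"ax":-1,"ay":0,"az":0,"claw":15},
  {"x":0,"y":0,"z":0,"ax":-1,"ay":0,"az":0,"claw":15},
  {"x":0,"y":0,"z":0,"ax":-1,"ay":0,"az":0,"claw":15},
])

```text
t: 6.65
position: [0.4742, 0.0644, 0.1778]
ee_rot: [0.374, 0.6, -0.374, 0.6]
wrist_force: [-0.6, -0.4, 0.2]
grip_width: 0.0148
```

Emit:
play_rows([
  {"x":-0.1,"y":0,"z":0,"ax":0,"ay":0,"az":0,"claw":15},
  {"x":-0.2,"y":0,"z":0,"ax":0,"ay":0,"az":0,"claw":15},
  {"x":-0.2,"y":0,"z":0,"ax":0,"ay":0,"az":0,"claw":15},
  {"x":-0.3,"y":0,"z":0,"ax":0,"ay":0,"az":0,"claw":15},
  {"x":0,"y":0,"z":0,"ax":0,"ay":0,"az":0,"claw":15},
])

```text
t: 7.15
position: [0.4753, 0.0644, 0.1996]
ee_rot: [0.375, 0.599, -0.374, 0.6]
wrist_force: [0.4, -0.2, 0.2]
grip_width: 0.0153
```

Run:
```python
from h import *
a=bot.capture("scene");b=bot.capture("side")
cv2.imwrite("pics/p3.png",np.hstack([cv2.resize(a[80:230,230:360],(390,450),interpolation=2),cv2.resize(b[60:230,130:280],(397,450),interpolation=2)]))
```

```text
(no output)
```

View pics/p3.png

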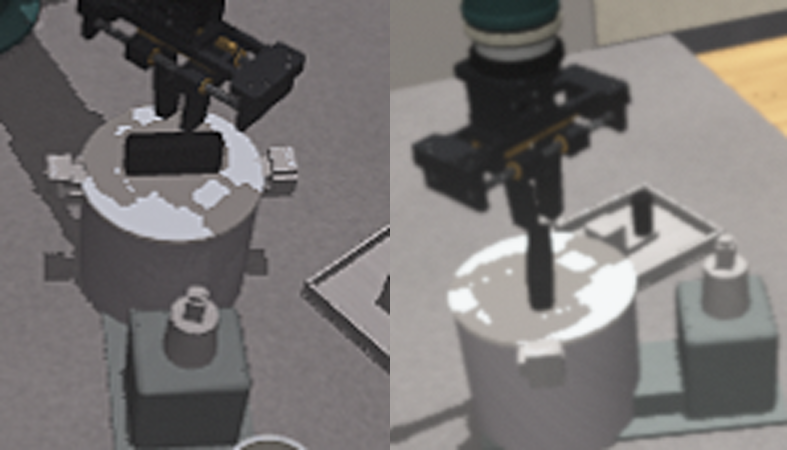

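Run:
```python
from h import *
print(tri((291.,122),(186.7,143.9)),bot.sense()["position"],bot.sense()["q"])
for n in("scene","side"):
    c=bot.calibration(n);W=np.linalg.inv(np.array(c["T"]))
    for p in((.4753,.0644,.1776),(.474,.066,.188)):
        q=W[:3,:3]@np.array(p)+W[:3,3];print(n,p,cv2.projectPoints(np.array([[q[0],-q[1],-q[2]]]),np.zeros(3),np.zeros(3),np.array(c["camera_matrix"]),np.array(c["distortion"]))[0].ravel())
```

```text
(array([0.48004114, 0.07162673, 0.20673451]), np.float64(0.00040035442916858935)) [0.47455197 0.06435054 0.19846257] [ 8.27969469e-02 -9.61806805e-02  2.03858044e+00 -4.97135336e-05
  1.19815253e+00 -3.70885018e-01]
scene (0.4753, 0.0644, 0.1776) [287.03980309 129.14585728]
scene (0.474, 0.066, 0.188) [287.65026759 125.93363945]
side (0.4753, 0.0644, 0.1776) [187.26928389 156.23344713]
side (0.474, 0.066, 0.188) [186.04820125 152.43835857]
```

Emit:
play_rows([
  {"x":0,"y":0,"z":0,"ax":1,"ay":0,"az":0,"claw":60},
  {"x":0,"y":0,"z":0,"ax":1,"ay":0,"az":0,"claw":60},
  {"x":0,"y":0,"z":0,"ax":1,"ay":0,"az":0,"claw":60},
  {"x":0,"y":0,"z":0,"ax":1,"ay":0,"az":0,"claw":60},
  {"x":0,"y":0,"z":0,"ax":1,"ay":0,"az":0,"claw":60},
  {"x":0,"y":0,"z":0,"ax":1,"ay":0,"az":0,"claw":60},
  {"x":0,"y":0,"z":0,"ax":1,"ay":0,"az":0,"claw":60},
  {"x":0,"y":0,"z":0,"ax":1,"ay":0,"az":0,"claw":60},
  {"x":0,"y":0,"z":0,"ax":1,"ay":0,"az":0,"claw":60},
  {"x":0,"y":0,"z":0,"ax":0,"ay":0,"az":0,"claw":60},
])

```text
t: 8.25
position: [0.474, 0.0643, 0.1976]
ee_rot: [-0.576, -0.411, 0.576, -0.41]
wrist_force: [-0.4, -0.5, 0.5]
grip_width: 0.0598
```

Emit:
play_rows([
  {"x":0.4,"y":0,"z":0,"ax":0,"ay":0,"az":0,"claw":60},
  {"x":0.4,"y":0,"z":0,"ax":0,"ay":0,"az":0,"claw":60},
  {"x":0.2,"y":0,"z":0,"ax":0,"ay":0,"az":0,"claw":60},
  {"x":0.2,"y":0,"z":0,"ax":0,"ay":0,"az":0,"claw":60},
  {"x":0.2,"y":0,"z":0,"ax":0,"ay":0,"az":0,"claw":60},
  {"x":0.2,"y":0,"z":0,"ax":0,"ay":0,"az":0,"claw":60},
  {"x":0,"y":0,"z":0,"ax":0,"ay":0,"az":0,"claw":60},
])

```text
t: 8.95
position: [0.4737, 0.0643, 0.1571]
ee_rot: [-0.575, -0.411, 0.576, -0.41]
wrist_force: [-0.2, -0.9, -1.0]
grip_width: 0.0604
```

Emit:
play_rows([
  {"x":0,"y":0,"z":0,"ax":0,"ay":0,"az":0,"claw":15},
  {"x":0,"y":0,"z":0,"ax":0,"ay":0,"az":0,"claw":15},
  {"x":0,"y":0,"z":0,"ax":0,"ay":0,"az":0,"claw":15},
  {"x":0,"y":0,"z":0,"ax":0,"ay":0,"az":0,"claw":15},
  {"x":0,"y":0,"z":0,"ax":0,"ay":0,"az":0,"claw":15},
  {"x":0,"y":0,"z":0,"ax":0,"ay":0,"az":0,"claw":15},
  {"x":0,"y":0,"z":0,"ax":0,"ay":0,"az":0,"claw":15},
  {"x":0,"y":0,"z":0,"ax":0,"ay":0,"az":0,"claw":15},
], squeeze=15)

```text
t: 9.75
position: [0.4735, 0.0646, 0.158]
ee_rot: [-0.575, -0.411, 0.576, -0.41]
wrist_force: [-4.7, 0.4, 4.7]
grip_width: 0.0221
```

Emit:
play_rows([
  {"x":0,"y":0,"z":0,"ax":0,"ay":0,"az":0,"claw":36},
  {"x":0,"y":0,"z":0,"ax":0,"ay":0,"az":0,"claw":36},
  {"x":0.1,"y":0,"z":0,"ax":0,"ay":0,"az":0,"claw":36},
  {"x":0.1,"y":0,"z":0,"ax":0,"ay":0,"az":0,"claw":36},
  {"x":0.1,"y":0,"z":0,"ax":0,"ay":0,"az":0,"claw":36},
  {"x":0,"y":0,"z":0,"ax":0,"ay":0,"az":0,"claw":36},
])

```text
t: 10.35
position: [0.4739, 0.0643, 0.1497]
ee_rot: [-0.575, -0.411, 0.576, -0.411]
wrist_force: [0.1, -0.3, 0.2]
grip_width: 0.036
```

Emit:
play_rows([
  {"x":0,"y":0,"z":0,"ax":0,"ay":0,"az":0,"claw":15},
  {"x":0,"y":0,"z":0,"ax":0,"ay":0,"az":0,"claw":15},
  {"x":0,"y":0,"z":0,"ax":0,"ay":0,"az":0,"claw":15},
  {"x":0,"y":0,"z":0,"ax":0,"ay":0,"az":0,"claw":15},
  {"x":0,"y":0,"z":0,"ax":0,"ay":0,"az":0,"claw":15},
  {"x":0,"y":0,"z":0,"ax":0,"ay":0,"az":0,"claw":15},
], squeeze=35)

```text
t: 10.95
position: [0.474, 0.0644, 0.1504]
ee_rot: [-0.575, -0.411, 0.576, -0.411]
wrist_force: [-1.3, 0.1, 0.7]
grip_width: 0.0217
```

Emit:
play_rows([
  {"x":0,"y":0,"z":0,"ax":-0.7,"ay":0,"az":0,"claw":15},
  {"x":0,"y":0,"z":0,"ax":-0.7,"ay":0,"az":0,"claw":15},
  {"x":0,"y":0,"z":0,"ax":-0.7,"ay":0,"az":0,"claw":15},
  {"x":0,"y":0,"z":0,"ax":-0.7,"ay":0,"az":0,"claw":15},
  {"x":0,"y":0,"z":0,"ax":-0.7,"ay":0,"az":0,"claw":15},
  {"x":0,"y":0,"z":0,"ax":-0.7,"ay":0,"az":0,"claw":15},
  {"x":0,"y":0,"z":0,"ax":-0.7,"ay":0,"az":0,"claw":15},
  {"x":0,"y":0,"z":0,"ax":-0.7,"ay":0,"az":0,"claw":15},
  {"x":0,"y":0,"z":0,"ax":-0.7,"ay":0,"az":0,"claw":15},
  {"x":0,"y":0,"z":0,"ax":-0.7,"ay":0,"az":0,"claw":15},
])

```text
t: 11.95
position: [0.4744, 0.0643, 0.1504]
ee_rot: [0.425, 0.565, -0.425, 0.565]
wrist_force: [0.1, -0.8, -0.3]
grip_width: 0.0216
```

Emit:
play_rows([
  {"x":-0.2,"y":0,"z":0,"ax":0,"ay":0,"az":0,"claw":15},
  {"x":-0.3,"y":0,"z":0,"ax":0,"ay":0,"az":0,"claw":15},
  {"x":-0.4,"y":0,"z":0,"ax":0,"ay":0,"az":0,"claw":15},
  {"x":-0.4,"y":0,"z":0,"ax":0,"ay":0,"az":0,"claw":15},
  {"x":-0.5,"y":0,"z":0,"ax":0,"ay":0,"az":0,"claw":15},
  {"x":-0.6,"y":0,"z":0,"ax":0,"ay":0,"az":0,"claw":15},
  {"x":-0.6,"y":0,"z":0,"ax":0,"ay":0,"az":0,"claw":15},
  {"x":0,"y":0,"z":0,"ax":0,"ay":0,"az":0,"claw":15},
])

```text
t: 12.75
position: [0.4764, 0.0645, 0.2291]
ee_rot: [0.427, 0.563, -0.424, 0.566]
wrist_force: [0.2, 0.2, -3.2]
grip_width: 0.0217
```

Run:
```python
from h import *
print(plane("scene",[(333,46),(304,36),(362,38),(383,60),(405,50),(362,50)],0))
go(.40,.30,.225,16); s=bot.sense();print(s["wrist_force"],s["grip_width"])
a=bot.capture("scene");b=bot.capture("side")
cv2.imwrite("pics/p4.png",np.hstack([cv2.resize(a[60:230,230:360],(344,450),interpolation=2),cv2.resize(b[40:230,130:300],(403,450),interpolation=2)]))
```

```text
[[-3.90615498e-02  5.26099782e-01  0.00000000e+00]
 [-1.44341665e-01  4.46465197e-01  0.00000000e+00]
 [-4.87349125e-02  6.71879893e-01  0.00000000e+00]
 [ 1.12147614e-01  6.70372690e-01  0.00000000e+00]
 [ 8.46665930e-02  7.98866535e-01  0.00000000e+00]
 [ 2.55262628e-02  6.25425926e-01  1.11022302e-16]]
pos [0.4764 0.0645 0.2291] phi 16.0 shift [ 0.15 -0.34 -9.9 ] turn [ 0.    0.01 -0.07] or [-3.6e+01  1.1e-01  2.0e-02]
[ 0.21339135  0.20660865 -3.23426725] 0.021699558199494515
```

View pics/p4.png

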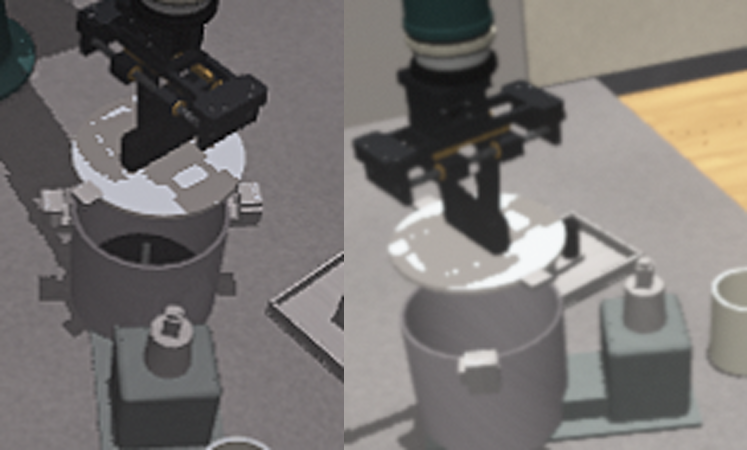

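Emit:
play_rows([
  {"x":0,"y":-0.03,"z":-0.6,"ax":0,"ay":0,"az":0,"claw":15},
  {"x":0,"y":-0.03,"z":-0.9,"ax":0,"ay":0,"az":0,"claw":15},
  {"x":0,"y":-0.03,"z":-1,"ax":0,"ay":0,"az":0,"claw":15},
  {"x":0,"y":-0.03,"z":-1,"ax":0,"ay":0,"az":0,"claw":15},
  {"x":0,"y":-0.03,"z":-1,"ax":0,"ay":0,"az":0,"claw":15},
  {"x":0,"y":-0.03,"z":-1,"ax":0,"ay":0,"az":0,"claw":15},
  {"x":0,"y":-0.03,"z":-1,"ax":0,"ay":0,"az":0,"claw":15},
  {"x":0,"y":-0.03,"z":-1,"ax":0,"ay":0,"az":0,"claw":15},
  {"x":0,"y":-0.05,"z":-1,"ax":0,"ay":0,"az":0,"claw":15},
  {"x":0,"y":-0.05,"z":-1,"ax":0,"ay":0,"az":0,"claw":15},
])

```text
t: 13.85
position: [0.3995, 0.2908, 0.2242]
ee_rot: [0.425, 0.565, -0.426, 0.565]
wrist_force: [0.2, -0.4, -3.4]
grip_width: 0.0215
```

Emit:
play_rows([
  {"x":0,"y":0,"z":-0.4,"ax":0,"ay":0,"az":-0.07,"claw":15},
  {"x":1,"y":0,"z":0,"ax":0,"ay":0,"az":0,"claw":15},
  {"x":1,"y":0,"z":0,"ax":0,"ay":0,"az":0,"claw":15},
  {"x":1,"y":0,"z":0,"ax":0,"ay":0,"az":0,"claw":15},
  {"x":1,"y":0,"z":0,"ax":0,"ay":0,"az":0,"claw":15},
  {"x":1,"y":0,"z":0,"ax":0,"ay":0,"az":0,"claw":15},
  {"x":1,"y":0,"z":0,"ax":0,"ay":0,"az":0,"claw":15},
  {"x":0.8,"y":0,"z":0,"ax":0,"ay":0,"az":0,"claw":15},
  {"x":0.5,"y":0,"z":0,"ax":0,"ay":0,"az":0,"claw":15},
  {"x":0,"y":0,"z":0,"ax":0,"ay":0,"az":0,"claw":15},
])

```text
t: 14.85
position: [0.395, 0.298, 0.0406]
ee_rot: [0.422, 0.567, -0.429, 0.563]
wrist_force: [-1.0, -0.4, -4.5]
grip_width: 0.0215
```

Emit:
play_rows([
  {"x":0.3,"y":0,"z":0,"ax":0,"ay":0,"az":0,"claw":15},
  {"x":0.2,"y":0,"z":0,"ax":0,"ay":0,"az":0,"claw":15},
  {"x":0.16,"y":0,"z":0,"ax":0,"ay":0,"az":0,"claw":15},
  {"x":0.1,"y":0,"z":0,"ax":0,"ay":0,"az":0,"claw":15},
  {"x":0.1,"y":0,"z":0,"ax":0,"ay":0,"az":0,"claw":15},
  {"x":0,"y":0,"z":0,"ax":0,"ay":0,"az":0,"claw":15},
])

```text
t: 15.45
position: [0.3965, 0.2995, 0.0213]
ee_rot: [0.424, 0.566, -0.427, 0.563]
wrist_force: [0.6, -0.3, -2.9]
grip_width: 0.0215
```

Emit:
play_rows([
  {"x":0.05,"y":0,"z":0,"ax":0,"ay":0,"az":0,"claw":15},
  {"x":0,"y":0,"z":0,"ax":0,"ay":0,"az":0,"claw":15},
  {"x":0,"y":0,"z":0,"ax":0,"ay":0,"az":0,"claw":50},
  {"x":0,"y":0,"z":0,"ax":0,"ay":0,"az":0,"claw":50},
  {"x":0,"y":0,"z":0,"ax":0,"ay":0,"az":0,"claw":50},
  {"x":0,"y":0,"z":0,"ax":0,"ay":0,"az":0,"claw":50},
  {"x":-0.5,"y":0,"z":0,"ax":0,"ay":0,"az":0,"claw":50},
  {"x":-1,"y":0,"z":0,"ax":0,"ay":0,"az":0,"claw":88},
  {"x":-1,"y":0,"z":0,"ax":0,"ay":0,"az":0,"claw":88},
  {"x":-1,"y":0,"z":0,"ax":0,"ay":0,"az":0,"claw":88},
])

```text
t: 16.45
position: [0.3972, 0.2997, 0.1094]
ee_rot: [0.424, 0.566, -0.427, 0.564]
wrist_force: [0.5, -0.2, 0.1]
grip_width: 0.0723
```

Emit:
play_rows([
  {"x":-1,"y":0,"z":0,"ax":0,"ay":0,"az":0,"claw":88},
  {"x":-1,"y":0,"z":0,"ax":0,"ay":0,"az":0,"claw":88},
  {"x":-1,"y":0,"z":0,"ax":0,"ay":0,"az":0,"claw":88},
  {"x":-1,"y":0,"z":0,"ax":0,"ay":0,"az":0,"claw":88},
  {"x":-1,"y":0,"z":0,"ax":0,"ay":0,"az":0,"claw":88},
  {"x":-1,"y":0,"z":0,"ax":0,"ay":0,"az":0,"claw":88},
  {"x":-1,"y":0,"z":0,"ax":0,"ay":0,"az":0,"claw":88},
  {"x":-1,"y":0,"z":0,"ax":0,"ay":0,"az":0,"claw":88},
  {"x":0,"y":0,"z":0,"ax":0,"ay":0,"az":0,"claw":88},
])

```text
t: 17.35
position: [0.4, 0.3012, 0.313]
ee_rot: [0.427, 0.565, -0.424, 0.564]
wrist_force: [0.7, -0.5, 0.4]
grip_width: 0.0878
```

```bash
cat >> h.py <<'E'
def potatoes(n="scene",z=.024,T=None):
    im=bot.capture(n);hsv=cv2.cvtColor(im,cv2.COLOR_BGR2HSV)
    m=cv2.inRange(hsv,(3,110,30),(20,255,255)).astype(np.uint8)
    k,l,st,c=cv2.connectedComponentsWithStats(m);r=[]
    for i in range(1,k):
        if 100<st[i,4]<6000:
            ys,xs=np.nonzero(l==i);P=plane(n,np.c_[xs,ys],z,T)[:,:2];w,v=np.linalg.eigh(np.cov(P.T))
            if .02<4*np.sqrt(w[0])<.1 and P[:,0].mean()>.3:print(n,P.mean(0).round(4),"long axis",np.degrees(np.arctan2(v[1,1],v[0,1])).round(1),(np.sqrt(w)*4).round(3))
    return im
E
python3 - <<'E'
from h import *
potatoes();potatoes("side");print(toolT()[:3,3])
# target potato A at .428,-.267
for ph in(70,160,-110):go(.46,-.27,.30,ph)
E
```

```text
scene [0.5129 0.9356] long axis 119.7 [0.043 0.237]
scene [ 0.4284 -0.2654] long axis 160.6 [0.042 0.07 ]
scene [ 0.5526 -0.2721] long axis -166.3 [0.043 0.066]
side [ 0.553  -0.2749] long axis -154.2 [0.043 0.065]
side [ 0.4286 -0.2683] long axis 157.4 [0.049 0.06 ]
[0.39841398 0.30012434 0.30855158]
pos [0.3984 0.3001 0.3086] phi 16.0 shift [ 0.35 -3.92 22.6 ] turn [-10.8   -0.03   0.04] or [25.2   0.05  0.03]
pos [0.3984 0.3001 0.3086] phi 16.0 shift [ 0.35 -3.92 22.6 ] turn [-2.88e+01 -6.00e-02  1.00e-02] or [7.2  0.01 0.05]
pos [0.3984 0.3001 0.3086] phi 16.0 shift [ 0.35 -3.92 22.6 ] turn [25.2   0.05  0.03] or [-10.8   -0.03   0.04]
```

Run:
```python
from h import *
go(.553,-.2735,.15,-70)
```

```text
pos [0.3984 0.3001 0.3086] phi 16.0 shift [ 6.33 -0.36 23.76] turn [17.2   0.03  0.04] or [-18.8   -0.04   0.03]
```

Emit:
play_rows([
  {"x":0,"y":-0.015,"z":0.99,"ax":0,"ay":0,"az":0,"claw":80},
  {"x":0,"y":-0.015,"z":0.99,"ax":0,"ay":0,"az":0,"claw":80},
  {"x":0,"y":-0.015,"z":0.99,"ax":0,"ay":0,"az":0,"claw":80},
  {"x":0,"y":-0.015,"z":0.99,"ax":0,"ay":0,"az":0,"claw":80},
  {"x":0,"y":-0.015,"z":0.99,"ax":0,"ay":0,"az":0,"claw":80},
  {"x":0,"y":-0.015,"z":0.99,"ax":0,"ay":0,"az":0,"claw":80},
  {"x":0,"y":-0.015,"z":0.99,"ax":0,"ay":0,"az":0,"claw":80},
  {"x":0,"y":-0.015,"z":0.99,"ax":0,"ay":0,"az":0,"claw":80},
  {"x":0,"y":-0.015,"z":0.99,"ax":0,"ay":0,"az":0,"claw":80},
  {"x":0,"y":-0.015,"z":0.99,"ax":0,"ay":0,"az":0,"claw":80},
])

```text
t: 18.45
position: [0.4619, 0.06, 0.3057]
ee_rot: [0.423, 0.567, -0.428, 0.563]
wrist_force: [0.0, -0.6, 0.5]
grip_width: 0.08
```

Emit:
play_rows([
  {"x":0,"y":-0.015,"z":0.99,"ax":0,"ay":0,"az":0,"claw":80},
  {"x":0,"y":-0.015,"z":0.99,"ax":0,"ay":0,"az":0,"claw":80},
  {"x":0,"y":-0.015,"z":0.99,"ax":0,"ay":0,"az":0,"claw":80},
  {"x":0,"y":-0.015,"z":0.99,"ax":0,"ay":0,"az":0,"claw":80},
  {"x":0,"y":-0.015,"z":0.99,"ax":0,"ay":0,"az":0,"claw":80},
  {"x":0,"y":-0.015,"z":0.99,"ax":0,"ay":0,"az":0,"claw":80},
  {"x":0,"y":-0.015,"z":0.99,"ax":0,"ay":0,"az":0,"claw":80},
  {"x":0,"y":-0.015,"z":0.99,"ax":0,"ay":0,"az":0,"claw":80},
  {"x":0,"y":-0.015,"z":0.99,"ax":0,"ay":0,"az":0,"claw":80},
  {"x":0,"y":-0.015,"z":0.99,"ax":0,"ay":0,"az":0,"claw":80},
])

```text
t: 19.45
position: [0.5266, -0.1784, 0.3055]
ee_rot: [0.423, 0.567, -0.428, 0.562]
wrist_force: [-0.7, -0.6, -0.6]
grip_width: 0.08
```

Emit:
play_rows([
  {"x":0,"y":-0.015,"z":0.99,"ax":0,"ay":0,"az":0,"claw":80},
  {"x":0,"y":-0.015,"z":0.99,"ax":0,"ay":0,"az":0,"claw":80},
  {"x":0,"y":-0.015,"z":0.99,"ax":0,"ay":0,"az":0,"claw":80},
  {"x":0,"y":-0.015,"z":0.99,"ax":0,"ay":0,"az":0,"claw":80},
  {"x":0.3,"y":0,"z":0,"ax":1,"ay":0,"az":0,"claw":80},
  {"x":0.3,"y":0,"z":0,"ax":1,"ay":0,"az":0,"claw":80},
  {"x":0.3,"y":0,"z":0,"ax":1,"ay":0,"az":0,"claw":80},
  {"x":0.3,"y":0,"z":0,"ax":1,"ay":0,"az":0,"claw":80},
  {"x":0.3,"y":0,"z":0,"ax":1,"ay":0,"az":0,"claw":80},
])

```text
t: 20.35
position: [0.552, -0.2729, 0.2675]
ee_rot: [-0.536, -0.46, 0.541, -0.456]
wrist_force: [-0.1, -0.5, -0.3]
grip_width: 0.0799
```

Emit:
play_rows([
  {"x":0.3,"y":0,"z":0,"ax":1,"ay":0,"az":0,"claw":80},
  {"x":0.3,"y":0,"z":0,"ax":1,"ay":0,"az":0,"claw":80},
  {"x":0.3,"y":0,"z":0,"ax":1,"ay":0,"az":0,"claw":80},
  {"x":0.3,"y":0,"z":0,"ax":1,"ay":0,"az":0,"claw":80},
  {"x":0.3,"y":0,"z":0,"ax":1,"ay":0,"az":0,"claw":80},
  {"x":0.3,"y":0,"z":0,"ax":1,"ay":0,"az":0,"claw":80},
  {"x":0.3,"y":0,"z":0,"ax":1,"ay":0,"az":0,"claw":80},
  {"x":0.3,"y":0,"z":0,"ax":1,"ay":0,"az":0,"claw":80},
  {"x":0.3,"y":0,"z":0,"ax":1,"ay":0,"az":0,"claw":80},
  {"x":0.3,"y":0,"z":0,"ax":1,"ay":0,"az":0,"claw":80},
])

```text
t: 21.35
position: [0.5513, -0.2728, 0.1926]
ee_rot: [-0.679, -0.189, 0.685, -0.187]
wrist_force: [-0.7, 0.6, 0.1]
grip_width: 0.0804
```

Emit:
play_rows([
  {"x":0.3,"y":0,"z":0,"ax":1,"ay":0,"az":0,"claw":80},
  {"x":0.3,"y":0,"z":0,"ax":1,"ay":0,"az":0,"claw":80},
  {"x":0.3,"y":0,"z":0,"ax":0.2,"ay":0,"az":0,"claw":80},
  {"x":0,"y":0,"z":0,"ax":0,"ay":0,"az":0,"claw":80},
])

```text
t: 21.75
position: [0.5508, -0.2727, 0.1698]
ee_rot: [-0.693, -0.124, 0.7, -0.122]
wrist_force: [1.4, -0.4, 0.3]
grip_width: 0.0801
```

Run:
```python
from h import *
T=toolT();cv2.imwrite("pics/w5.png",potatoes("wrist"))
go(.553,-.2735,0,-70)
```

```text
wrist [ 0.5522 -0.2736] long axis -163.9 [0.045 0.064]
wrist [ 0.4385 -0.2669] long axis 123.1 [0.034 0.054]
pos [ 0.5515 -0.273   0.1709] phi -69.9 shift [ 6.84  0.06 -0.11] turn [0.02 0.1  0.03] or [-35.98  -0.05   0.15]
```

View pics/w5.png

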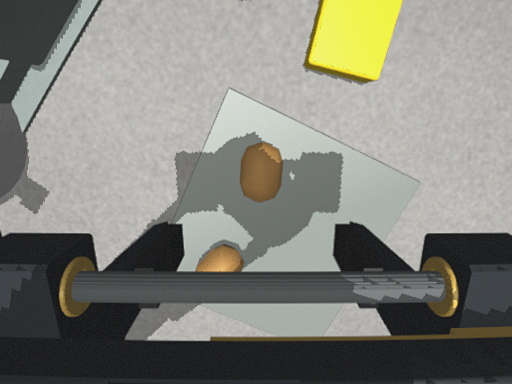

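Emit:
play_rows([
  {"x":0.9,"y":0.06,"z":-0.11,"ax":0.6,"ay":0.1,"az":0.03,"claw":80},
  {"x":0.9,"y":0,"z":0,"ax":0,"ay":0,"az":0,"claw":80},
  {"x":0.9,"y":0,"z":0,"ax":0,"ay":0,"az":0,"claw":80},
  {"x":0.9,"y":0,"z":0,"ax":0,"ay":0,"az":0,"claw":80},
  {"x":0.9,"y":0,"z":0,"ax":0,"ay":0,"az":0,"claw":80},
  {"x":0.9,"y":0,"z":0,"ax":0,"ay":0,"az":0,"claw":80},
  {"x":0.5,"y":0,"z":0,"ax":0,"ay":0,"az":0,"claw":80},
  {"x":0.3,"y":0,"z":0,"ax":0,"ay":0,"az":0,"claw":80},
  {"x":0.3,"y":0,"z":0,"ax":0,"ay":0,"az":0,"claw":80},
  {"x":0,"y":0,"z":0,"ax":0,"ay":0,"az":0,"claw":80},
])

```text
t: 22.8
position: [0.5559, -0.2743, 0.0099]
ee_rot: [0.7, 0.104, -0.698, 0.105]
wrist_force: [-0.2, -0.3, -1.0]
grip_width: 0.0801
```

Emit:
play_rows([
  {"x":0.15,"y":0,"z":0,"ax":0,"ay":0,"az":0,"claw":80},
  {"x":0.1,"y":0,"z":0,"ax":0,"ay":0,"az":0,"claw":80},
  {"x":0,"y":0,"z":0,"ax":0,"ay":0,"az":0,"claw":80},
  {"x":0,"y":0,"z":0,"ax":0,"ay":0,"az":0,"claw":30},
  {"x":0,"y":0,"z":0,"ax":0,"ay":0,"az":0,"claw":30},
  {"x":0,"y":0,"z":0,"ax":0,"ay":0,"az":0,"claw":30},
  {"x":0,"y":0,"z":0,"ax":0,"ay":0,"az":0,"claw":30},
  {"x":0,"y":0,"z":0,"ax":0,"ay":0,"az":0,"claw":30},
  {"x":0,"y":0,"z":0,"ax":0,"ay":0,"az":0,"claw":30},
  {"x":0,"y":0,"z":0,"ax":0,"ay":0,"az":0,"claw":30},
], squeeze=15)

```text
t: 23.8
position: [0.5561, -0.2743, 0.004]
ee_rot: [0.7, 0.104, -0.698, 0.105]
wrist_force: [0.1, 0.4, 1.2]
grip_width: 0.0438
```

Emit:
play_rows([
  {"x":-0.3,"y":0,"z":0,"ax":0,"ay":0,"az":0,"claw":30},
  {"x":-0.6,"y":0,"z":0,"ax":0,"ay":0,"az":0,"claw":30},
  {"x":-1,"y":0,"z":0,"ax":0,"ay":0,"az":0,"claw":30},
  {"x":-1,"y":0,"z":0,"ax":0,"ay":0,"az":0,"claw":30},
  {"x":-1,"y":0,"z":0,"ax":0,"ay":0,"az":0,"claw":30},
  {"x":-1,"y":0,"z":0,"ax":0,"ay":0,"az":0,"claw":30},
  {"x":-1,"y":0,"z":0,"ax":0,"ay":0,"az":0,"claw":30},
  {"x":-1,"y":0,"z":0,"ax":0,"ay":0,"az":0,"claw":30},
  {"x":-1,"y":0,"z":0,"ax":0,"ay":0,"az":0,"claw":30},
  {"x":-1,"y":0,"z":0,"ax":0,"ay":0,"az":0,"claw":30},
])

```text
t: 24.8
position: [0.5553, -0.274, 0.229]
ee_rot: [0.701, 0.104, -0.698, 0.106]
wrist_force: [-0.3, -1.1, -1.1]
grip_width: 0.0434
```

Run:
```python
from h import *
potatoes("scene");go(.473,.066,.24,-74)
```

```text
scene [0.509 0.94 ] long axis 119.1 [0.037 0.239]
scene [ 0.3922 -0.2602] long axis 174.0 [0.051 0.156]
pos [ 0.5576 -0.2752  0.2343] phi -73.0 shift [ -0.34 -14.04  -0.76] turn [ 0.2  -0.11 -0.1 ] or [-35.8    0.16  -0.16]
```

Emit:
play_rows([
  {"x":0,"y":-0.6,"z":0,"ax":0,"ay":0,"az":0,"claw":30},
  {"x":0,"y":-1,"z":0,"ax":0,"ay":0,"az":0,"claw":30},
  {"x":0,"y":-1,"z":0,"ax":0,"ay":0,"az":0,"claw":30},
  {"x":0,"y":-1,"z":0,"ax":0,"ay":0,"az":0,"claw":30},
  {"x":0,"y":-1,"z":0,"ax":0,"ay":0,"az":0,"claw":30},
  {"x":0,"y":-1,"z":0,"ax":0,"ay":0,"az":0,"claw":30},
  {"x":0,"y":-1,"z":0,"ax":0,"ay":0,"az":0,"claw":30},
  {"x":0,"y":-1,"z":0,"ax":0,"ay":0,"az":0,"claw":30},
  {"x":0,"y":-1,"z":0,"ax":0,"ay":0,"az":0,"claw":30},
  {"x":0,"y":-1,"z":0,"ax":0,"ay":0,"az":0,"claw":30},
])

```text
t: 25.85
position: [0.4828, -0.0427, 0.2239]
ee_rot: [-0.699, -0.104, 0.699, -0.105]
wrist_force: [1.1, -0.2, -0.6]
grip_width: 0.0435
```

Emit:
play_rows([
  {"x":0,"y":-1,"z":0,"ax":0,"ay":0,"az":0,"claw":30},
  {"x":0,"y":-1,"z":0,"ax":0,"ay":0,"az":0,"claw":30},
  {"x":0,"y":-1,"z":0,"ax":0,"ay":0,"az":0,"claw":30},
  {"x":0,"y":-1,"z":0,"ax":0,"ay":0,"az":0,"claw":30},
  {"x":0,"y":-0.45,"z":0,"ax":0,"ay":0,"az":0,"claw":30},
  {"x":0,"y":0,"z":0,"ax":0,"ay":0,"az":0,"claw":30},
])

```text
t: 26.45
position: [0.451, 0.063, 0.2244]
ee_rot: [0.7, 0.105, -0.699, 0.106]
wrist_force: [0.0, -1.1, -1.7]
grip_width: 0.0439
```

Run:
```python
from h import *
potatoes("scene");potatoes("side");go(.468,.060,.118,-73);print(bot.sense()["grip_width"])
```

```text
scene [0.5128 0.9356] long axis 119.8 [0.043 0.237]
scene [ 0.4283 -0.2654] long axis 160.4 [0.042 0.069]
side [0.5206 0.4266] long axis 68.3 [0.049 0.095]
side [ 0.4286 -0.2684] long axis 157.8 [0.049 0.06 ]
pos [0.4521 0.0616 0.225 ] phi -72.9 shift [ 4.28  0.24 -0.58] turn [ 0.01 -0.02 -0.03] or [-3.599e+01  5.000e-02 -3.000e-02]
0.04387717065492083
```

Emit:
play_rows([
  {"x":0.5,"y":0,"z":0,"ax":0,"ay":0,"az":0,"claw":30},
  {"x":0.8,"y":0,"z":0,"ax":0,"ay":0,"az":0,"claw":30},
  {"x":0.8,"y":0,"z":0,"ax":0,"ay":0,"az":0,"claw":30},
  {"x":0.8,"y":0,"z":0,"ax":0,"ay":0,"az":0,"claw":30},
  {"x":0.6,"y":0,"z":0,"ax":0,"ay":0,"az":0,"claw":30},
  {"x":0.4,"y":0,"z":0,"ax":0,"ay":0,"az":0,"claw":30},
  {"x":0.3,"y":0,"z":0,"ax":0,"ay":0,"az":0,"claw":30},
  {"x":0,"y":0,"z":0,"ax":0,"ay":0,"az":0,"claw":30},
  {"x":0,"y":0,"z":0,"ax":0,"ay":0,"az":0,"claw":30},
])

```text
t: 27.45
position: [0.4534, 0.0616, 0.1209]
ee_rot: [0.701, 0.104, -0.698, 0.105]
wrist_force: [0.7, 0.2, -1.5]
grip_width: 0.044
```

Emit:
play_rows([
  {"x":0,"y":0,"z":0,"ax":0,"ay":0,"az":0,"claw":64},
  {"x":0,"y":0,"z":0,"ax":0,"ay":0,"az":0,"claw":64},
  {"x":0,"y":0,"z":0,"ax":0,"ay":0,"az":0,"claw":64},
  {"x":0,"y":0,"z":0,"ax":0,"ay":0,"az":0,"claw":64},
  {"x":-0.8,"y":0,"z":0,"ax":0,"ay":0,"az":0,"claw":64},
  {"x":-1,"y":0,"z":0,"ax":0,"ay":0,"az":0,"claw":80},
  {"x":-1,"y":0,"z":0,"ax":0,"ay":0,"az":0,"claw":80},
  {"x":-1,"y":0,"z":0,"ax":0,"ay":0,"az":0,"claw":80},
  {"x":-0.4,"y":0,"z":0,"ax":0,"ay":0,"az":0,"claw":80},
  {"x":0,"y":0,"z":0,"ax":0,"ay":0,"az":0,"claw":80},
])

```text
t: 28.45
position: [0.4539, 0.062, 0.2274]
ee_rot: [0.702, 0.104, -0.697, 0.105]
wrist_force: [0.3, 0.0, -1.1]
grip_width: 0.0802
```

Run:
```python
from h import *
potatoes("scene");potatoes("side");potatoes("wrist",z=.04);go(.4285,-.267,.12,-111)
```

```text
scene [0.5124 0.9364] long axis 119.7 [0.043 0.24 ]
scene [ 0.4279 -0.2655] long axis 160.2 [0.042 0.069]
side [ 0.4285 -0.2684] long axis 157.0 [0.049 0.06 ]
wrist [0.4498 0.0625] long axis -162.1 [0.045 0.064]
pos [0.4517 0.0618 0.2241] phi -73.0 shift [ 4.19 12.3   4.74] turn [ 7.6  -0.01 -0.02] or [-2.84e+01  2.00e-02 -1.00e-02]
```

Emit:
play_rows([
  {"x":0,"y":0.946,"z":0.365,"ax":0,"ay":0,"az":0,"claw":80},
  {"x":0,"y":0.946,"z":0.365,"ax":0,"ay":0,"az":0,"claw":80},
  {"x":0,"y":0.946,"z":0.365,"ax":0,"ay":0,"az":0,"claw":80},
  {"x":0,"y":0.946,"z":0.365,"ax":0,"ay":0,"az":0,"claw":80},
  {"x":0,"y":0.946,"z":0.365,"ax":0,"ay":0,"az":0,"claw":80},
  {"x":0,"y":0.946,"z":0.365,"ax":0,"ay":0,"az":0,"claw":80},
  {"x":0,"y":0.946,"z":0.365,"ax":0,"ay":0,"az":0,"claw":80},
  {"x":0,"y":0.946,"z":0.365,"ax":0,"ay":0,"az":0,"claw":80},
  {"x":0,"y":0.946,"z":0.365,"ax":0,"ay":0,"az":0,"claw":80},
  {"x":0,"y":0.946,"z":0.365,"ax":0,"ay":0,"az":0,"claw":80},
])

```text
t: 29.6
position: [0.4334, -0.1916, 0.224]
ee_rot: [0.699, 0.105, -0.699, 0.105]
wrist_force: [0.9, -0.6, 1.3]
grip_width: 0.0799
```

Emit:
play_rows([
  {"x":0,"y":0.946,"z":0.365,"ax":0,"ay":0,"az":0,"claw":80},
  {"x":0,"y":0.946,"z":0.365,"ax":0,"ay":0,"az":0,"claw":80},
  {"x":0,"y":0.946,"z":0.365,"ax":0,"ay":0,"az":0,"claw":80},
  {"x":0.3,"y":0,"z":0,"ax":1,"ay":0,"az":0,"claw":80},
  {"x":0.3,"y":0,"z":0,"ax":1,"ay":0,"az":0,"claw":80},
  {"x":0.3,"y":0,"z":0,"ax":1,"ay":0,"az":0,"claw":80},
  {"x":0.3,"y":0,"z":0,"ax":1,"ay":0,"az":0,"claw":80},
])

```text
t: 30.3
position: [0.4281, -0.2663, 0.1936]
ee_rot: [0.707, -0.02, -0.707, -0.02]
wrist_force: [0.2, 0.3, -0.3]
grip_width: 0.08
```

Emit:
play_rows([
  {"x":0.3,"y":0,"z":0,"ax":1,"ay":0,"az":0,"claw":80},
  {"x":0.3,"y":0,"z":0,"ax":1,"ay":0,"az":0,"claw":80},
  {"x":0.3,"y":0,"z":0,"ax":1,"ay":0,"az":0,"claw":80},
  {"x":0,"y":0,"z":0,"ax":0.6,"ay":0,"az":0,"claw":80},
  {"x":0,"y":0,"z":0,"ax":0,"ay":0,"az":0,"claw":80},
  {"x":0,"y":0,"z":0,"ax":0,"ay":0,"az":0,"claw":80},
])

```text
t: 30.9
position: [0.4287, -0.2665, 0.1723]
ee_rot: [0.696, -0.128, -0.695, -0.128]
wrist_force: [-0.1, 0.3, -0.3]
grip_width: 0.08
```

Run:
```python
from h import *
potatoes("wrist");go(.428,-.267,.004,-111)
```

```text
wrist [ 0.428  -0.2672] long axis 157.6 [0.045 0.064]
pos [ 0.4289 -0.2667  0.1727] phi -110.9 shift [6.75 0.03 0.04] turn [ 0.01 -0.02  0.  ] or [-35.99  -0.    -0.04]
```

Emit:
play_rows([
  {"x":0.9,"y":0.03,"z":0.04,"ax":0,"ay":0,"az":0,"claw":80},
  {"x":0.9,"y":0,"z":0,"ax":0,"ay":0,"az":0,"claw":80},
  {"x":0.9,"y":0,"z":0,"ax":0,"ay":0,"az":0,"claw":80},
  {"x":0.9,"y":0,"z":0,"ax":0,"ay":0,"az":0,"claw":80},
  {"x":0.9,"y":0,"z":0,"ax":0,"ay":0,"az":0,"claw":80},
  {"x":0.9,"y":0,"z":0,"ax":0,"ay":0,"az":0,"claw":80},
  {"x":0.6,"y":0,"z":0,"ax":0,"ay":0,"az":0,"claw":80},
  {"x":0.3,"y":0,"z":0,"ax":0,"ay":0,"az":0,"claw":80},
  {"x":0.2,"y":0,"z":0,"ax":0,"ay":0,"az":0,"claw":80},
  {"x":0.2,"y":0,"z":0,"ax":0,"ay":0,"az":0,"claw":80},
])

```text
t: 31.95
position: [0.4292, -0.2679, 0.0063]
ee_rot: [0.697, -0.129, -0.694, -0.128]
wrist_force: [0.6, -0.2, 0.4]
grip_width: 0.0799
```

Emit:
play_rows([
  {"x":0,"y":0,"z":0,"ax":0,"ay":0,"az":0,"claw":80},
  {"x":0,"y":0,"z":0,"ax":0,"ay":0,"az":0,"claw":30},
  {"x":0,"y":0,"z":0,"ax":0,"ay":0,"az":0,"claw":30},
  {"x":0,"y":0,"z":0,"ax":0,"ay":0,"az":0,"claw":30},
  {"x":0,"y":0,"z":0,"ax":0,"ay":0,"az":0,"claw":30},
  {"x":0,"y":0,"z":0,"ax":0,"ay":0,"az":0,"claw":30},
  {"x":0,"y":0,"z":0,"ax":0,"ay":0,"az":0,"claw":30},
  {"x":0,"y":0,"z":0,"ax":0,"ay":0,"az":0,"claw":30},
  {"x":0,"y":0,"z":0,"ax":0,"ay":0,"az":0,"claw":30},
])

```text
t: 32.85
position: [0.4288, -0.2676, 0.0063]
ee_rot: [0.697, -0.129, -0.694, -0.128]
wrist_force: [-0.8, -1.2, 2.6]
grip_width: 0.0438
```

Emit:
play_rows([
  {"x":-0.3,"y":0,"z":0,"ax":0,"ay":0,"az":0,"claw":30},
  {"x":-0.6,"y":0,"z":0,"ax":0,"ay":0,"az":0,"claw":30},
  {"x":-1,"y":0,"z":0,"ax":0,"ay":0,"az":0,"claw":30},
  {"x":-1,"y":0,"z":0,"ax":0,"ay":0,"az":0,"claw":30},
  {"x":-1,"y":0,"z":0,"ax":0,"ay":0,"az":0,"claw":30},
  {"x":-1,"y":0,"z":0,"ax":0,"ay":0,"az":0,"claw":30},
  {"x":-1,"y":0,"z":0,"ax":0,"ay":0,"az":0,"claw":30},
  {"x":-1,"y":0,"z":0,"ax":0,"ay":0,"az":0,"claw":30},
  {"x":-1,"y":0,"z":0,"ax":0,"ay":0,"az":0,"claw":30},
  {"x":-1,"y":0,"z":0,"ax":0,"ay":0,"az":0,"claw":30},
])

```text
t: 33.85
position: [0.4274, -0.2668, 0.2294]
ee_rot: [0.696, -0.129, -0.694, -0.129]
wrist_force: [0.2, -0.3, -2.5]
grip_width: 0.0436
```

Run:
```python
from h import *
go(.497,.062,.118,-111);print(bot.sense()["grip_width"])
```

```text
pos [ 0.4274 -0.2668  0.2294] phi -111.0 shift [  4.45 -13.27   2.13] turn [ 0.   -0.03  0.  ] or [-36.    -0.    -0.05]
0.04364039095377352
```

Emit:
play_rows([
  {"x":0,"y":-0.65,"z":0.1,"ax":0,"ay":0,"az":0,"claw":30},
  {"x":0,"y":-0.97,"z":0.16,"ax":0,"ay":0,"az":0,"claw":30},
  {"x":0,"y":-0.97,"z":0.16,"ax":0,"ay":0,"az":0,"claw":30},
  {"x":0,"y":-0.97,"z":0.16,"ax":0,"ay":0,"az":0,"claw":30},
  {"x":0,"y":-0.97,"z":0.16,"ax":0,"ay":0,"az":0,"claw":30},
  {"x":0,"y":-0.97,"z":0.16,"ax":0,"ay":0,"az":0,"claw":30},
  {"x":0,"y":-0.97,"z":0.16,"ax":0,"ay":0,"az":0,"claw":30},
  {"x":0,"y":-0.97,"z":0.16,"ax":0,"ay":0,"az":0,"claw":30},
  {"x":0,"y":-0.97,"z":0.16,"ax":0,"ay":0,"az":0,"claw":30},
  {"x":0,"y":-0.97,"z":0.16,"ax":0,"ay":0,"az":0,"claw":30},
])

```text
t: 34.85
position: [0.4755, -0.0333, 0.2283]
ee_rot: [0.696, -0.129, -0.694, -0.129]
wrist_force: [-0.4, 0.3, -2.3]
grip_width: 0.0439
```

Emit:
play_rows([
  {"x":0,"y":-0.97,"z":0.16,"ax":0,"ay":0,"az":0,"claw":30},
  {"x":0,"y":-0.97,"z":0.16,"ax":0,"ay":0,"az":0,"claw":30},
  {"x":0,"y":-0.97,"z":0.16,"ax":0,"ay":0,"az":0,"claw":30},
  {"x":0,"y":-0.97,"z":0.16,"ax":0,"ay":0,"az":0,"claw":30},
  {"x":0.5,"y":0,"z":0,"ax":0,"ay":0,"az":0,"claw":30},
  {"x":0.8,"y":0,"z":0,"ax":0,"ay":0,"az":0,"claw":30},
  {"x":0.8,"y":0,"z":0,"ax":0,"ay":0,"az":0,"claw":30},
  {"x":0.8,"y":0,"z":0,"ax":0,"ay":0,"az":0,"claw":30},
  {"x":0.6,"y":0,"z":0,"ax":0,"ay":0,"az":0,"claw":30},
  {"x":0.4,"y":0,"z":0,"ax":0,"ay":0,"az":0,"claw":30},
])

```text
t: 35.85
position: [0.4948, 0.061, 0.1288]
ee_rot: [0.696, -0.13, -0.695, -0.128]
wrist_force: [-0.5, 1.0, -1.7]
grip_width: 0.0437
```

Emit:
play_rows([
  {"x":0,"y":0,"z":0,"ax":0,"ay":0,"az":0,"claw":30},
  {"x":0,"y":0,"z":0,"ax":0,"ay":0,"az":0,"claw":30},
  {"x":0,"y":0,"z":0,"ax":0,"ay":0,"az":0,"claw":64},
  {"x":0,"y":0,"z":0,"ax":0,"ay":0,"az":0,"claw":64},
  {"x":0,"y":0,"z":0,"ax":0,"ay":0,"az":0,"claw":64},
  {"x":0,"y":0,"z":0,"ax":0,"ay":0,"az":0,"claw":64},
  {"x":-0.8,"y":0,"z":0,"ax":0,"ay":0,"az":0,"claw":64},
  {"x":-1,"y":0,"z":0,"ax":0,"ay":0,"az":0,"claw":80},
  {"x":-1,"y":0,"z":0,"ax":0,"ay":0,"az":0,"claw":80},
  {"x":-1,"y":0,"z":0,"ax":0,"ay":0,"az":0,"claw":80},
])

```text
t: 36.85
position: [0.4957, 0.0619, 0.2268]
ee_rot: [0.697, -0.129, -0.694, -0.128]
wrist_force: [1.0, 0.1, 0.3]
grip_width: 0.0798
```

Emit:
play_rows([
  {"x":-1,"y":0,"z":0,"ax":0,"ay":0,"az":0,"claw":80},
  {"x":-1,"y":0,"z":0,"ax":0,"ay":0,"az":0,"claw":80},
  {"x":-1,"y":0,"z":0,"ax":0,"ay":0,"az":0,"claw":80},
  {"x":0,"y":0,"z":0,"ax":0,"ay":0,"az":0,"claw":80},
])

```text
t: 37.25
position: [0.4978, 0.0621, 0.3053]
ee_rot: [0.699, -0.128, -0.691, -0.129]
wrist_force: [0.3, 0.7, -0.2]
grip_width: 0.0804
```

Run:
```python
from h import *
print(toolT()[:3,3]);s=bot.sense();im=potatoes("wrist",z=.035);cv2.imwrite("pics/w6.png",im);np.save("w6.npy",toolT(s));potatoes("scene")
# lid pose from where it was let go
go(.397,.30,.15,16)
```

```text
[0.49781224 0.06214102 0.3053373 ]
wrist [0.517  0.0801] long axis 100.1 [0.043 0.064]
wrist [0.4479 0.0619] long axis -162.7 [0.046 0.064]
scene [0.5112 0.9364] long axis 118.7 [0.037 0.237]
pos [0.4958 0.062  0.3011] phi -111.0 shift [ 6.01 -7.47  7.13] turn [-25.4   -0.03  -0.06] or [10.6  -0.05  0.03]
```

View pics/w6.png

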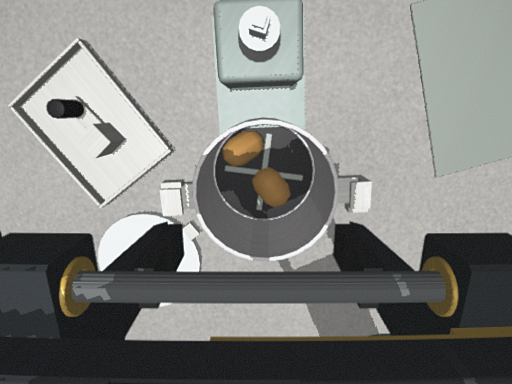

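Emit:
play_rows([
  {"x":0,"y":-0.747,"z":0.713,"ax":0,"ay":0,"az":0,"claw":60},
  {"x":0,"y":-0.747,"z":0.713,"ax":0,"ay":0,"az":0,"claw":60},
  {"x":0,"y":-0.747,"z":0.713,"ax":0,"ay":0,"az":0,"claw":60},
  {"x":0,"y":-0.747,"z":0.713,"ax":0,"ay":0,"az":0,"claw":60},
  {"x":0,"y":-0.747,"z":0.713,"ax":0,"ay":0,"az":0,"claw":60},
  {"x":0,"y":-0.747,"z":0.713,"ax":0,"ay":0,"az":0,"claw":60},
  {"x":0,"y":-0.747,"z":0.713,"ax":0,"ay":0,"az":0,"claw":60},
  {"x":0,"y":-0.747,"z":0.713,"ax":0,"ay":0,"az":0,"claw":60},
  {"x":0,"y":-0.747,"z":0.713,"ax":0,"ay":0,"az":0,"claw":60},
  {"x":0,"y":-0.747,"z":0.713,"ax":0,"ay":0,"az":0,"claw":60},
])

```text
t: 38.35
position: [0.3946, 0.3005, 0.2978]
ee_rot: [0.696, -0.13, -0.695, -0.128]
wrist_force: [0.1, 0.2, 1.1]
grip_width: 0.0604
```

Emit:
play_rows([
  {"x":0,"y":0,"z":0,"ax":-1,"ay":0,"az":0,"claw":60},
  {"x":0,"y":0,"z":0,"ax":-1,"ay":0,"az":0,"claw":60},
  {"x":0,"y":0,"z":0,"ax":-1,"ay":0,"az":0,"claw":60},
  {"x":0,"y":0,"z":0,"ax":-1,"ay":0,"az":0,"claw":60},
  {"x":0,"y":0,"z":0,"ax":-1,"ay":0,"az":0,"claw":60},
  {"x":0,"y":0,"z":0,"ax":-1,"ay":0,"az":0,"claw":60},
  {"x":0,"y":0,"z":0,"ax":-1,"ay":0,"az":0,"claw":60},
  {"x":0,"y":0,"z":0,"ax":-1,"ay":0,"az":0,"claw":60},
  {"x":0,"y":0,"z":0,"ax":-1,"ay":0,"az":0,"claw":60},
  {"x":0,"y":0,"z":0,"ax":-1,"ay":0,"az":0,"claw":60},
])

```text
t: 39.35
position: [0.3951, 0.2995, 0.2977]
ee_rot: [-0.684, -0.177, 0.685, -0.18]
wrist_force: [0.3, 0.3, -0.7]
grip_width: 0.0601
```

Emit:
play_rows([
  {"x":0,"y":0,"z":0,"ax":-1,"ay":0,"az":0,"claw":60},
  {"x":0,"y":0,"z":0,"ax":-1,"ay":0,"az":0,"claw":60},
  {"x":0,"y":0,"z":0,"ax":-1,"ay":0,"az":0,"claw":60},
  {"x":0,"y":0,"z":0,"ax":-1,"ay":0,"az":0,"claw":60},
  {"x":0,"y":0,"z":0,"ax":-1,"ay":0,"az":0,"claw":60},
  {"x":0,"y":0,"z":0,"ax":-1,"ay":0,"az":0,"claw":60},
  {"x":0,"y":0,"z":0,"ax":-1,"ay":0,"az":0,"claw":60},
  {"x":0,"y":0,"z":0,"ax":-1,"ay":0,"az":0,"claw":60},
  {"x":0,"y":0,"z":0,"ax":-1,"ay":0,"az":0,"claw":60},
  {"x":0,"y":0,"z":0,"ax":-1,"ay":0,"az":0,"claw":60},
])

```text
t: 40.35
position: [0.3951, 0.2995, 0.2976]
ee_rot: [-0.544, -0.45, 0.546, -0.452]
wrist_force: [-1.3, -0.8, 0.0]
grip_width: 0.0599
```

Emit:
play_rows([
  {"x":0.8,"y":0,"z":0,"ax":-1,"ay":0,"az":0,"claw":60},
  {"x":0.8,"y":0,"z":0,"ax":-1,"ay":0,"az":0,"claw":60},
  {"x":0.8,"y":0,"z":0,"ax":-1,"ay":0,"az":0,"claw":60},
  {"x":0.8,"y":0,"z":0,"ax":-1,"ay":0,"az":0,"claw":60},
  {"x":0.8,"y":0,"z":0,"ax":-1,"ay":0,"az":0,"claw":60},
  {"x":0.8,"y":0,"z":0,"ax":-0.4,"ay":0,"az":0,"claw":60},
  {"x":0,"y":0,"z":0,"ax":0,"ay":0,"az":0,"claw":60},
])

```text
t: 41.05
position: [0.3931, 0.2977, 0.1749]
ee_rot: [0.423, 0.565, -0.428, 0.565]
wrist_force: [-0.1, -0.6, -1.1]
grip_width: 0.0599
```

Run:
```python
from h import *
T6=np.load("w6.npy")@np.array(bot.calibration("wrist")["hand_eye"])
print("keepers",plane("wrist",[(173,185),(361,180)],.157,T6),"collar",plane("wrist",[(260,35)],.152,T6))
T=toolT()@np.array(bot.calibration("wrist")["hand_eye"]);im=bot.capture("wrist")
m=(im.max(2)<70);l=cv2.connectedComponents(m.astype(np.uint8))[1]
for x in blobs(m,300):
    if x[1][4]<9000:
        lab=l[int(x[1][1]+x[1][3]/2),int(x[0][0])];ys,xs=np.nonzero(l==lab);Q=plane("wrist",np.c_[xs,ys],.058,T)[:,:2];w,v=np.linalg.eigh(np.cov(Q.T));print(x,Q.mean(0),np.degrees(np.arctan2(v[1,1],v[0,1])),np.sqrt(w*12))
go(.397,.30,.021,16)
```

```text
keepers [[ 0.52174788  0.15198543  0.157     ]
 [ 0.45479094 -0.03810062  0.157     ]] collar [[0.62716582 0.0115587  0.152     ]]
([263.1, 175.4], [253, 130, 22, 91, 1841]) [0.3950776  0.30337003] 106.35717388152109 [0.01980696 0.08627338]
pos [0.3943 0.2985 0.177 ] phi 16.0 shift [ 6.24  0.14 -0.05] turn [-0.01  0.05  0.04] or [35.99  0.06 -0.08]
```

Emit:
play_rows([
  {"x":0.9,"y":0.14,"z":-0.05,"ax":0,"ay":0.05,"az":0.04,"claw":60},
  {"x":0.9,"y":0,"z":0,"ax":0,"ay":0,"az":0,"claw":60},
  {"x":0.9,"y":0,"z":0,"ax":0,"ay":0,"az":0,"claw":60},
  {"x":0.9,"y":0,"z":0,"ax":0,"ay":0,"az":0,"claw":60},
  {"x":0.9,"y":0,"z":0,"ax":0,"ay":0,"az":0,"claw":60},
  {"x":0.7,"y":0,"z":0,"ax":0,"ay":0,"az":0,"claw":60},
  {"x":0.4,"y":0,"z":0,"ax":0,"ay":0,"az":0,"claw":60},
  {"x":0.3,"y":0,"z":0,"ax":0,"ay":0,"az":0,"claw":60},
  {"x":0.2,"y":0,"z":0,"ax":0,"ay":0,"az":0,"claw":60},
  {"x":0,"y":0,"z":0,"ax":0,"ay":0,"az":0,"claw":60},
])

```text
t: 42.1
position: [0.4003, 0.3027, 0.0276]
ee_rot: [0.428, 0.564, -0.423, 0.565]
wrist_force: [-0.4, -0.7, -0.7]
grip_width: 0.0598
```

Emit:
play_rows([
  {"x":0,"y":0,"z":0,"ax":0,"ay":0,"az":0,"claw":15},
  {"x":0,"y":0,"z":0,"ax":0,"ay":0,"az":0,"claw":15},
  {"x":0,"y":0,"z":0,"ax":0,"ay":0,"az":0,"claw":15},
  {"x":0,"y":0,"z":0,"ax":0,"ay":0,"az":0,"claw":15},
  {"x":0,"y":0,"z":0,"ax":0,"ay":0,"az":0,"claw":15},
  {"x":0,"y":0,"z":0,"ax":0,"ay":0,"az":0,"claw":15},
  {"x":0,"y":0,"z":0,"ax":0,"ay":0,"az":0,"claw":15},
  {"x":0,"y":0,"z":0,"ax":0,"ay":0,"az":0,"claw":15},
  {"x":0,"y":0,"z":0,"ax":0,"ay":0,"az":0,"claw":15},
], squeeze=35)

```text
t: 43.0
position: [0.3993, 0.3022, 0.0276]
ee_rot: [0.427, 0.564, -0.424, 0.565]
wrist_force: [-5.3, -1.4, 5.7]
grip_width: 0.0219
```

Emit:
play_rows([
  {"x":-0.3,"y":0,"z":0,"ax":0,"ay":0,"az":0,"claw":15},
  {"x":-0.6,"y":0,"z":0,"ax":0,"ay":0,"az":0,"claw":15},
  {"x":-1,"y":0,"z":0,"ax":0,"ay":0,"az":0,"claw":15},
  {"x":-1,"y":0,"z":0,"ax":0,"ay":0,"az":0,"claw":15},
  {"x":-1,"y":0,"z":0,"ax":0,"ay":0,"az":0,"claw":15},
  {"x":-1,"y":0,"z":0,"ax":0,"ay":0,"az":0,"claw":15},
  {"x":-1,"y":0,"z":0,"ax":0,"ay":0,"az":0,"claw":15},
  {"x":-1,"y":0,"z":0,"ax":0,"ay":0,"az":0,"claw":15},
  {"x":-1,"y":0,"z":0,"ax":0,"ay":0,"az":0,"claw":15},
  {"x":0,"y":0,"z":0,"ax":0,"ay":0,"az":0,"claw":15},
])

```text
t: 44.0
position: [0.4017, 0.3034, 0.2291]
ee_rot: [0.431, 0.563, -0.42, 0.567]
wrist_force: [1.2, 0.9, -3.8]
grip_width: 0.0215
```

Run:
```python
from h import *
go(.4744,.0643,.22,16);s=bot.sense();print(s["grip_width"],s["wrist_force"])
```

```text
pos [0.4017 0.3034 0.2291] phi 16.0 shift [ 0.32  0.15 10.  ] turn [ 0.   -0.05 -0.17] or [-36.     0.26  -0.08]
0.02151672583279168 [ 1.16295159  0.92069831 -3.81753651]
```

Emit:
play_rows([
  {"x":0.03,"y":0.01,"z":0.5,"ax":0,"ay":-0.05,"az":-0.15,"claw":15},
  {"x":0.03,"y":0.01,"z":0.9,"ax":0,"ay":0,"az":0,"claw":15},
  {"x":0.03,"y":0.01,"z":1,"ax":0,"ay":0,"az":0,"claw":15},
  {"x":0.03,"y":0.01,"z":1,"ax":0,"ay":0,"az":0,"claw":15},
  {"x":0.03,"y":0.01,"z":1,"ax":0,"ay":0,"az":0,"claw":15},
  {"x":0.03,"y":0.01,"z":1,"ax":0,"ay":0,"az":0,"claw":15},
  {"x":0.03,"y":0.01,"z":1,"ax":0,"ay":0,"az":0,"claw":15},
  {"x":0.03,"y":0.01,"z":1,"ax":0,"ay":0,"az":0,"claw":15},
  {"x":0.03,"y":0.01,"z":1,"ax":0,"ay":0,"az":0,"claw":15},
  {"x":0.03,"y":0.01,"z":1,"ax":0,"ay":0,"az":0,"claw":15},
])

```text
t: 45.0
position: [0.4649, 0.0745, 0.2152]
ee_rot: [0.422, 0.567, -0.429, 0.563]
wrist_force: [0.5, -0.9, -3.9]
grip_width: 0.0219
```

Emit:
play_rows([
  {"x":0,"y":0,"z":0.5,"ax":0,"ay":0,"az":0,"claw":15},
  {"x":0,"y":0,"z":0,"ax":0,"ay":0,"az":0,"claw":15},
  {"x":0,"y":0,"z":0,"ax":0,"ay":0,"az":0,"claw":15},
])

```text
t: 45.3
position: [0.4691, 0.0647, 0.217]
ee_rot: [0.423, 0.566, -0.429, 0.563]
wrist_force: [-0.1, 0.4, -3.8]
grip_width: 0.0216
```

Run:
```python
from h import *
go(.4737,.0655,.158,16)
```

```text
pos [0.4691 0.0647 0.217 ] phi 16.0 shift [2.36 0.21 0.02] turn [-0.01  0.01  0.1 ] or [ 3.599e+01  1.600e-01 -2.000e-02]
```

Lower slowly, in two calls, watching the force.

Emit:
play_rows([
  {"x":0.3,"y":0.1,"z":0.02,"ax":0,"ay":0,"az":0.1,"claw":15},
  {"x":0.4,"y":0.09,"z":0,"ax":0,"ay":0,"az":0,"claw":15},
  {"x":0.4,"y":0,"z":0,"ax":0,"ay":0,"az":0,"claw":15},
  {"x":0.3,"y":0,"z":0,"ax":0,"ay":0,"az":0,"claw":15},
  {"x":0.2,"y":0,"z":0,"ax":0,"ay":0,"az":0,"claw":15},
  {"x":0,"y":0,"z":0,"ax":0,"ay":0,"az":0,"claw":15},
])

```text
t: 45.9
position: [0.4736, 0.0655, 0.1768]
ee_rot: [0.425, 0.564, -0.426, 0.565]
wrist_force: [0.0, -0.8, -4.0]
grip_width: 0.0217
```

Emit:
play_rows([
  {"x":0.1,"y":0,"z":0,"ax":0,"ay":0,"az":0,"claw":15},
  {"x":0.1,"y":0,"z":0,"ax":0,"ay":0,"az":0,"claw":15},
  {"x":0.1,"y":0,"z":0,"ax":0,"ay":0,"az":0,"claw":15},
  {"x":0.1,"y":0,"z":0,"ax":0,"ay":0,"az":0,"claw":15},
  {"x":0,"y":0,"z":0,"ax":0,"ay":0,"az":0,"claw":15},
])

```text
t: 46.4
position: [0.4743, 0.0653, 0.1677]
ee_rot: [0.425, 0.564, -0.426, 0.566]
wrist_force: [-0.3, -0.4, -3.9]
grip_width: 0.0214
```

Emit:
play_rows([
  {"x":0.1,"y":0,"z":0,"ax":0,"ay":0,"az":0,"claw":15},
  {"x":0.1,"y":0,"z":0,"ax":0,"ay":0,"az":0,"claw":15},
  {"x":0,"y":0,"z":0,"ax":0,"ay":0,"az":0,"claw":15},
])

```text
t: 46.7
position: [0.4741, 0.066, 0.1645]
ee_rot: [0.426, 0.564, -0.425, 0.565]
wrist_force: [-7.0, 2.1, 6.4]
grip_width: 0.0217
```

Emit:
play_rows([
  {"x":0.1,"y":0,"z":0,"ax":0,"ay":0,"az":0,"claw":15},
  {"x":0.08,"y":0,"z":0,"ax":0,"ay":0,"az":0,"claw":15},
  {"x":0,"y":0,"z":0,"ax":0,"ay":0,"az":0,"claw":15},
])

```text
t: 47.0
position: [0.4734, 0.066, 0.1624]
ee_rot: [0.425, 0.565, -0.426, 0.565]
wrist_force: [-16.4, 1.1, 22.1]
grip_width: 0.0219
```

Emit:
play_rows([
  {"x":-0.15,"y":0,"z":0,"ax":0,"ay":0,"az":0,"claw":15},
  {"x":-0.15,"y":-0.1,"z":0,"ax":0,"ay":0,"az":0,"claw":15},
  {"x":0,"y":-0.08,"z":-0.08,"ax":0,"ay":0,"az":0,"claw":15},
  {"x":0,"y":0,"z":0,"ax":0,"ay":0,"az":0,"claw":15},
])

```text
t: 47.4
position: [0.4693, 0.0661, 0.1657]
ee_rot: [0.426, 0.564, -0.426, 0.566]
wrist_force: [0.4, -0.9, -3.4]
grip_width: 0.0219
```

Run:
```python
from h import *
go(.4737,.0655,.158,16);s=bot.sense();print(s["wrist_force"],s["moment"])
b=bot.capture("side");a=bot.capture("scene")
cv2.imwrite("pics/p7.png",np.hstack([cv2.resize(a[100:200,235:345],(420,382),interpolation=2),cv2.resize(b[120:240,140:260],(380,382),interpolation=2)]))
```

```text
pos [0.4693 0.0661 0.1657] phi 16.0 shift [0.31 0.16 0.07] turn [ 0.    0.02 -0.02] or [-3.6e+01  3.0e-02  4.0e-02]
[ 0.40926772 -0.87217211 -3.44122823] [-0.03333534  0.09683079  0.01513088]
```

View pics/p7.png

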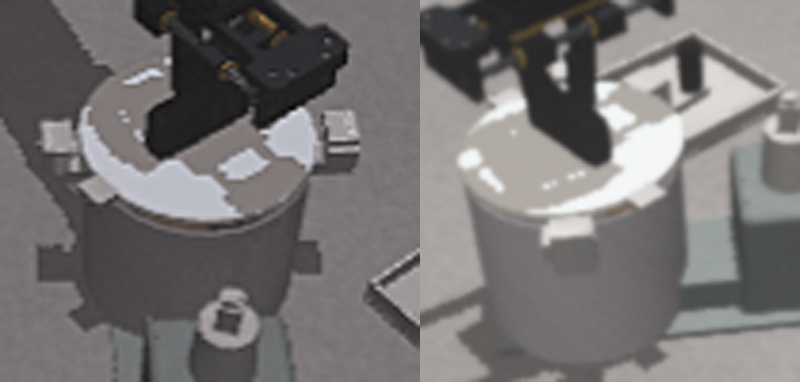

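Emit:
play_rows([
  {"x":0.1,"y":0,"z":0,"ax":0,"ay":0,"az":0,"claw":15},
  {"x":0,"y":0,"z":0,"ax":0,"ay":0,"az":0,"claw":15},
])

```text
t: 47.7
position: [0.4693, 0.066, 0.1628]
ee_rot: [0.425, 0.564, -0.426, 0.565]
wrist_force: [0.2, 0.2, -3.8]
grip_width: 0.0217
```

Emit:
play_rows([
  {"x":0.1,"y":0,"z":0,"ax":0,"ay":0,"az":0,"claw":15},
  {"x":0,"y":0,"z":0,"ax":0,"ay":0,"az":0,"claw":15},
])

```text
t: 47.9
position: [0.4697, 0.066, 0.1609]
ee_rot: [0.426, 0.564, -0.425, 0.566]
wrist_force: [-0.4, 0.0, -2.7]
grip_width: 0.0217
```

Emit:
play_rows([
  {"x":0.08,"y":0,"z":0,"ax":0,"ay":0,"az":0,"claw":15},
  {"x":0,"y":0,"z":0,"ax":0,"ay":0,"az":0,"claw":15},
])

```text
t: 48.1
position: [0.4704, 0.0658, 0.1597]
ee_rot: [0.426, 0.563, -0.425, 0.566]
wrist_force: [0.5, -1.1, 0.0]
grip_width: 0.0215
```

Emit:
play_rows([
  {"x":0.04,"y":0,"z":0,"ax":0,"ay":0,"az":0,"claw":15},
  {"x":0,"y":0,"z":0,"ax":0,"ay":0,"az":0,"claw":15},
])

```text
t: 48.3
position: [0.4707, 0.0657, 0.159]
ee_rot: [0.426, 0.563, -0.425, 0.567]
wrist_force: [1.6, -3.3, 2.4]
grip_width: 0.0217
```

Emit:
play_rows([
  {"x":0,"y":0,"z":0,"ax":0.5,"ay":0,"az":0,"claw":15},
  {"x":0,"y":0,"z":0,"ax":0.5,"ay":0,"az":0,"claw":15},
  {"x":0,"y":0,"z":0,"ax":0.5,"ay":0,"az":0,"claw":15},
  {"x":0,"y":0,"z":0,"ax":0.5,"ay":0,"az":0,"claw":15},
  {"x":0,"y":0,"z":0,"ax":0,"ay":0,"az":0,"claw":15},
])

```text
t: 48.8
position: [0.4686, 0.0661, 0.1579]
ee_rot: [0.473, 0.525, -0.474, 0.526]
wrist_force: [-1.9, -1.1, 2.6]
grip_width: 0.0215
```

Emit:
play_rows([
  {"x":0,"y":0,"z":0,"ax":0.5,"ay":0,"az":0,"claw":15},
  {"x":0,"y":0,"z":0,"ax":0.5,"ay":0,"az":0,"claw":15},
  {"x":0,"y":0,"z":0,"ax":0.5,"ay":0,"az":0,"claw":15},
  {"x":0,"y":0,"z":0,"ax":0.5,"ay":0,"az":0,"claw":15},
  {"x":0,"y":0,"z":0,"ax":0.5,"ay":0,"az":0,"claw":15},
  {"x":0,"y":0,"z":0,"ax":0,"ay":0,"az":0,"claw":15},
])

```text
t: 49.4
position: [0.4689, 0.0663, 0.1579]
ee_rot: [-0.527, -0.471, 0.527, -0.472]
wrist_force: [-2.0, 0.2, 2.3]
grip_width: 0.022
```

Emit:
play_rows([
  {"x":0,"y":0,"z":0,"ax":0.5,"ay":0,"az":0,"claw":15},
  {"x":0,"y":0,"z":0,"ax":0.5,"ay":0,"az":0,"claw":15},
  {"x":0,"y":0,"z":0,"ax":0.5,"ay":0,"az":0,"claw":15},
  {"x":0,"y":0,"z":0,"ax":0.5,"ay":0,"az":0,"claw":15},
  {"x":0,"y":0,"z":0,"ax":0.5,"ay":0,"az":0,"claw":15},
  {"x":0,"y":0,"z":0,"ax":0,"ay":0,"az":0,"claw":15},
])

```text
t: 50.0
position: [0.4692, 0.0664, 0.1579]
ee_rot: [0.576, 0.411, -0.575, 0.412]
wrist_force: [-2.6, -0.0, 1.2]
grip_width: 0.0215
```

Run:
```python
from h import *
go(.4737,.0655,.158,-19);s=bot.sense();print(s["wrist_force"],s["moment"])
```

```text
pos [0.4692 0.0664 0.1579] phi -18.9 shift [-0.    0.18 -0.02] turn [ 0.02  0.   -0.02] or [-3.598e+01  3.000e-02  1.000e-02]
[-2.56277022 -0.00356983  1.21126057] [0.34266923 0.75371358 0.1785559 ]
```

Emit:
play_rows([
  {"x":0,"y":0,"z":0,"ax":0,"ay":0,"az":0,"claw":44},
  {"x":0,"y":0,"z":0,"ax":0,"ay":0,"az":0,"claw":44},
  {"x":0,"y":0,"z":0,"ax":0,"ay":0,"az":0,"claw":44},
  {"x":-0.4,"y":0,"z":0,"ax":0,"ay":0,"az":0,"claw":44},
  {"x":-0.8,"y":0,"z":0,"ax":0,"ay":0,"az":0,"claw":44},
  {"x":-0.9,"y":0,"z":0,"ax":0,"ay":0,"az":0,"claw":60},
  {"x":-0.9,"y":0,"z":0,"ax":0,"ay":0,"az":0,"claw":60},
  {"x":-0.9,"y":0,"z":0,"ax":0,"ay":0,"az":0,"claw":60},
  {"x":-0.9,"y":0,"z":0,"ax":0,"ay":0,"az":0,"claw":60},
  {"x":-0.9,"y":0,"z":0,"ax":0,"ay":0,"az":0,"claw":60},
])

```text
t: 51.0
position: [0.4695, 0.0663, 0.3025]
ee_rot: [0.576, 0.41, -0.575, 0.412]
wrist_force: [0.5, -0.7, -0.7]
grip_width: 0.0598
```

Emit:
play_rows([
  {"x":0,"y":0,"z":0,"ax":0,"ay":0,"az":0,"claw":60},
  {"x":0,"y":0,"z":0,"ax":0,"ay":0,"az":0,"claw":60},
])

```text
t: 51.2
position: [0.4697, 0.0663, 0.3011]
ee_rot: [0.576, 0.409, -0.575, 0.412]
wrist_force: [0.1, 0.4, -0.8]
grip_width: 0.0602
```

Run:
```python
from h import *
s=bot.sense();im=bot.capture("wrist");T0=toolT(s);np.save("w8.npy",T0)
cv2.imwrite("pics/w8.png",cv2.resize(im[30:290,150:490],None,fx=2.3,fy=2.3,interpolation=2))
T=T0@np.array(bot.calibration("wrist")["hand_eye"])
m=(im.max(2)<70);l=cv2.connectedComponents(m.astype(np.uint8))[1]
for x in blobs(m,300):
    if x[1][4]<3000:
        lab=l[int(x[1][1]+x[1][3]/2),int(x[0][0])];ys,xs=np.nonzero(l==lab);Q=plane("wrist",np.c_[xs,ys],.188,T)[:,:2];w,v=np.linalg.eigh(np.cov(Q.T));print(x,Q.mean(0),np.degrees(np.arctan2(v[1,1],v[0,1])),np.sqrt(w*12))
go(.63,.28,.30,-19)
```

```text
([356.2, 152.3], [341, 121, 77, 79, 1261]) [0.56410243 0.06340565] 61.13917768174792 [0.03320001 0.07387783]
([257.2, 179.4], [246, 134, 23, 92, 1931]) [0.46888861 0.06875571] 71.76492656010277 [0.02007938 0.08700777]
pos [0.469  0.0662 0.2999] phi -19.0 shift [-1.000e-02  3.310e+00 -1.018e+01] turn [ 0.    0.01 -0.03] or [-3.6e+01  4.0e-02  2.0e-02]
```

View pics/w8.png

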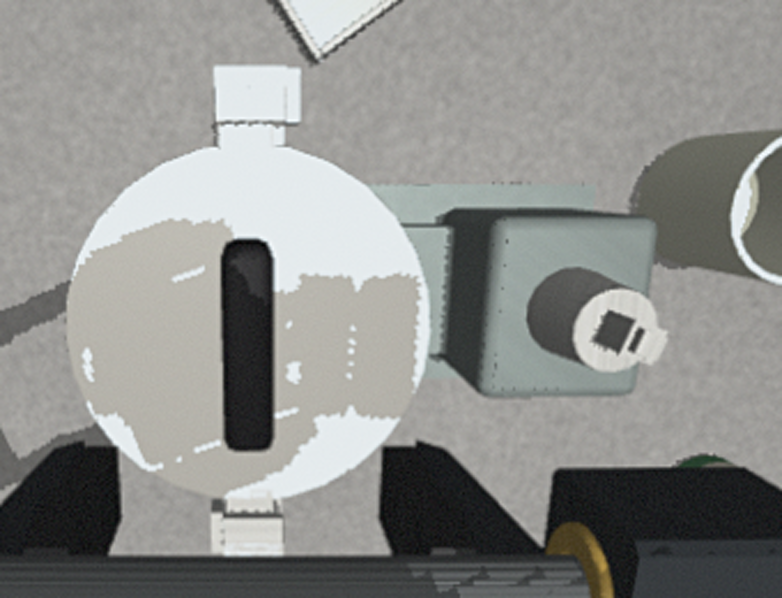

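Run:
```python
from h import *
T=np.load("w8.npy")@np.array(bot.calibration("wrist")["hand_eye"])
print(plane("wrist",[(416.5,174.3)],.152,T),plane("wrist",[(433.5,179)],.182,T))
go(.632,.011,.25,-19)
```

```text
[[0.63023936 0.01055228 0.152     ]] [[0.63197688 0.01200208 0.182     ]]
pos [0.469  0.0662 0.2999] phi -19.0 shift [ 2.01  6.88 -0.03] turn [ 0.    0.01 -0.03] or [-3.6e+01  4.0e-02  2.0e-02]
```

Emit:
play_rows([
  {"x":0,"y":0.9,"z":0,"ax":0,"ay":0,"az":-0.03,"claw":80},
  {"x":0,"y":0.9,"z":0,"ax":0,"ay":0,"az":0,"claw":80},
  {"x":0,"y":0.9,"z":0,"ax":0,"ay":0,"az":0,"claw":80},
  {"x":0.3,"y":0.9,"z":0,"ax":0,"ay":0,"az":0,"claw":80},
  {"x":0.4,"y":0.9,"z":0,"ax":0,"ay":0,"az":0,"claw":80},
  {"x":0.4,"y":0.9,"z":0,"ax":0,"ay":0,"az":0,"claw":80},
  {"x":0.4,"y":0.9,"z":0,"ax":0,"ay":0,"az":0,"claw":80},
  {"x":0.4,"y":0.6,"z":0,"ax":0,"ay":0,"az":0,"claw":80},
  {"x":0,"y":0,"z":0,"ax":0,"ay":0,"az":0,"claw":80},
  {"x":0,"y":0,"z":0,"ax":0,"ay":0,"az":0,"claw":80},
])

```text
t: 52.25
position: [0.6312, 0.0102, 0.2512]
ee_rot: [-0.574, -0.411, 0.577, -0.41]
wrist_force: [-0.1, -0.7, -0.1]
grip_width: 0.08
```

Run:
```python
from h import *
s=bot.sense();im=bot.capture("wrist");T0=toolT(s);np.save("w9.npy",T0)
cv2.imwrite("w9_full.png",im)
cv2.imwrite("pics/w9.png",cv2.resize(im[120:230,190:330],None,fx=5,fy=5,interpolation=2))
go(.63,.28,.2,71)
```

```text
pos [0.6314 0.0103 0.2523] phi -19.0 shift [  2.08  -3.56 -10.19] turn [-1.8e+01 -1.0e-02  3.0e-02] or [1.8e+01 3.0e-02 1.0e-02]
```

View pics/w9.png

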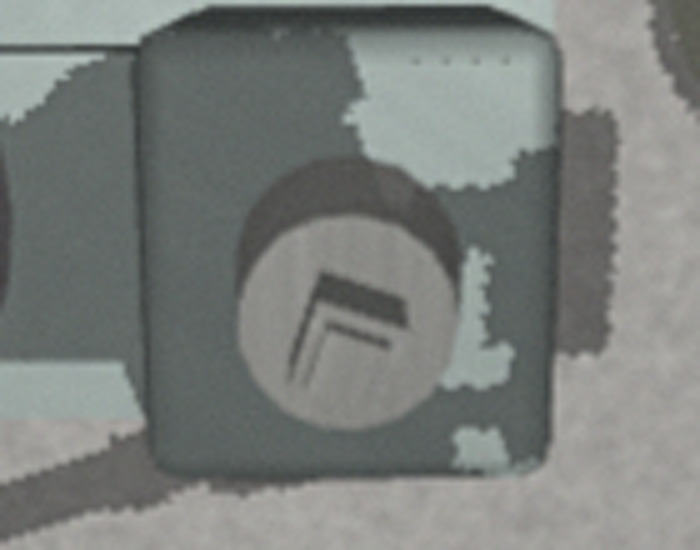

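Run:
```python
from h import *
T=np.load("w9.npy")@np.array(bot.calibration("wrist")["hand_eye"])
f=lambda p:(np.array(p)/5+[190,120]-.4)
print("collar",plane("wrist",[f((350,322))],.152,T),"tip",plane("wrist",[f((349.5,366))],.182,T))
for a,b,z in(((322,272),(405,298),.152),((318,298),(408,328),.176),((318,298),(290,380),.176)):
    P=plane("wrist",[f(a),f(b)],z,T);d=P[1]-P[0];print(np.degrees(np.arctan2(d[1],d[0])),np.linalg.norm(d))
```

```text
collar [[0.63149366 0.01168488 0.152     ]] tip [[0.63152606 0.01210348 0.182     ]]
-36.778699532529 0.015608149874755065
-37.92556625020781 0.015552033725557983
-127.63661888397951 0.014708388974817778
```

Emit:
play_rows([
  {"x":0,"y":-0.35,"z":-1,"ax":0,"ay":0,"az":0,"claw":80},
  {"x":0,"y":-0.35,"z":-1,"ax":0,"ay":0,"az":0,"claw":80},
  {"x":0,"y":-0.35,"z":-1,"ax":0,"ay":0,"az":0,"claw":80},
  {"x":0,"y":-0.35,"z":-1,"ax":0,"ay":0,"az":0,"claw":80},
  {"x":0,"y":-0.35,"z":-1,"ax":0,"ay":0,"az":0,"claw":80},
  {"x":0,"y":-0.35,"z":-1,"ax":0,"ay":0,"az":0,"claw":80},
  {"x":0.5,"y":-0.35,"z":-1,"ax":0,"ay":0,"az":0,"claw":80},
  {"x":0.5,"y":-0.35,"z":-1,"ax":0,"ay":0,"az":0,"claw":80},
  {"x":0.5,"y":-0.35,"z":-1,"ax":0,"ay":0,"az":0,"claw":80},
  {"x":0.5,"y":-0.35,"z":-1,"ax":0,"ay":0,"az":0,"claw":80},
])

```text
t: 53.3
position: [0.6303, 0.2763, 0.2038]
ee_rot: [0.576, 0.411, -0.575, 0.411]
wrist_force: [0.0, -0.3, 0.6]
grip_width: 0.0802
```

Emit:
play_rows([
  {"x":0,"y":0,"z":0,"ax":0,"ay":0,"az":0,"claw":80},
  {"x":0,"y":0,"z":0,"ax":0,"ay":0,"az":0,"claw":80},
])

```text
t: 53.5
position: [0.6302, 0.2754, 0.2033]
ee_rot: [-0.575, -0.411, 0.576, -0.412]
wrist_force: [0.2, -0.8, 0.4]
grip_width: 0.0801
```

Run:
```python
from h import *
s=bot.sense();im=bot.capture("wrist");T0=toolT(s);np.save("w10.npy",T0)
cv2.imwrite("pics/w10.png",cv2.resize(im[70:240,130:360],None,fx=3.4,fy=3.4,interpolation=2))
go(.63,.28,.2,71)
```

```text
pos [0.6308 0.2748 0.2039] phi -18.9 shift [ 0.16 -0.1  -0.19] turn [-17.99   0.02  -0.  ] or [18.01 -0.   -0.02]
```

View pics/w10.png

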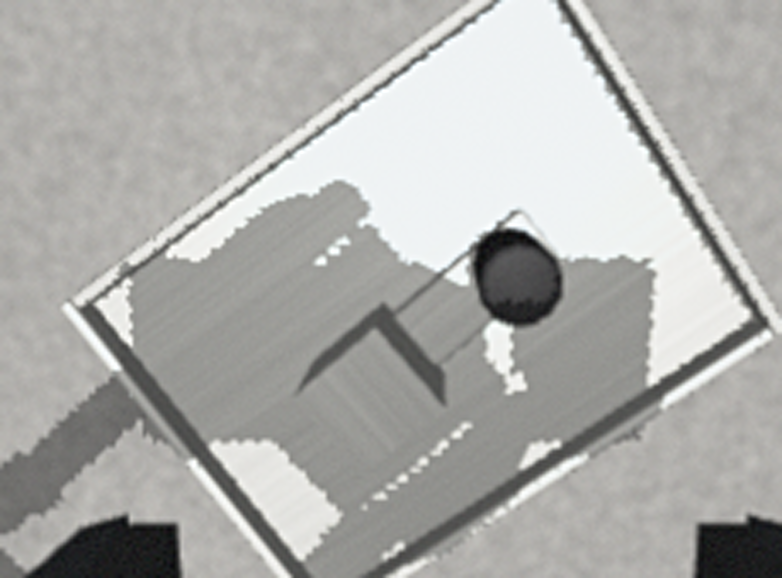

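Run:
```python
from h import *
T=np.load("w10.npy")@np.array(bot.calibration("wrist")["hand_eye"])
f=lambda p:(np.array(p)/3.4+[130,70]-.35)
P=lambda p,z:plane("wrist",[f(p)],z,T)[0,:2]
k=P((520,279),.067);print("knob",k)
for a,b,z in(((400,313),(520,210),.017),((440,362),(490,325),.017),((400,470),(300,392),.055)[:0] or ((383,305),(443,378),.005),((300,392),(385,328),.055),((385,328),(445,402),.055)):
    d=P(b,z)-P(a,z);print(np.degrees(np.arctan2(d[1],d[0])),np.linalg.norm(d))
c=P((385,329),.055);print("hub corner",c)
for th in(20,23):
    t=np.radians(th);d=np.array([np.cos(t),np.sin(t)]);n=np.array([-d[1],d[0]]);print(th,"hub from knob",k-.06*d,"hub from corner",c-.017*d-.017*n,"arm tip corner pred/meas",k+.015*d+.012*n,P((520,210),.017))
```

```text
knob [0.66048501 0.2918338 ]
21.85427844841327 0.05390436227365105
18.279742579723987 0.021788869079035107
-70.25994056212451 0.03439634710974537
18.1834808829133 0.03393754469360431
-70.79534704788453 0.030176642695408533
hub corner [0.6165568  0.28861865]
20 hub from knob [0.60410345 0.27131259] hub from corner [0.60639637 0.26682954] arm tip corner pred/meas [0.67047616 0.30824042] [0.66913798 0.30593629]
23 hub from knob [0.60525472 0.26838993] hub from corner [0.60755065 0.26632764] arm tip corner pred/meas [0.66960381 0.30874083] [0.66913798 0.30593629]
```

Run:
```python
from h import *
go(.6053,.2690,.12,-69.5)
```

```text
pos [0.6308 0.2748 0.2039] phi -18.9 shift [ 3.36 -0.89  0.55] turn [10.11  0.   -0.02] or [-2.589e+01  2.000e-02  0.000e+00]
```

Emit:
play_rows([
  {"x":0,"y":-0.89,"z":0.55,"ax":0,"ay":0,"az":0,"claw":66},
  {"x":0.3,"y":0,"z":0,"ax":1,"ay":0,"az":0,"claw":66},
  {"x":0.3,"y":0,"z":0,"ax":1,"ay":0,"az":0,"claw":66},
  {"x":0.3,"y":0,"z":0,"ax":1,"ay":0,"az":0,"claw":66},
  {"x":0.3,"y":0,"z":0,"ax":1,"ay":0,"az":0,"claw":66},
  {"x":0.3,"y":0,"z":0,"ax":1,"ay":0,"az":0,"claw":66},
  {"x":0.3,"y":0,"z":0,"ax":1,"ay":0,"az":0,"claw":66},
  {"x":0.3,"y":0,"z":0,"ax":1,"ay":0,"az":0,"claw":66},
  {"x":0.3,"y":0,"z":0,"ax":1,"ay":0,"az":0,"claw":66},
  {"x":0.3,"y":0,"z":0,"ax":1,"ay":0,"az":0,"claw":66},
])

```text
t: 54.55
position: [0.6063, 0.2679, 0.1369]
ee_rot: [0.69, 0.157, -0.689, 0.158]
wrist_force: [-0.3, 1.0, 0.2]
grip_width: 0.066
```

Emit:
play_rows([
  {"x":0.3,"y":0,"z":0,"ax":1,"ay":0,"az":0,"claw":66},
  {"x":0.3,"y":0,"z":0,"ax":0.1,"ay":0,"az":0,"claw":66},
  {"x":0,"y":0,"z":0,"ax":0,"ay":0,"az":0,"claw":66},
  {"x":0,"y":0,"z":0,"ax":0,"ay":0,"az":0,"claw":66},
])

```text
t: 54.95
position: [0.6058, 0.2686, 0.121]
ee_rot: [0.696, 0.126, -0.696, 0.126]
wrist_force: [-0.2, -0.2, -0.5]
grip_width: 0.0662
```

Run:
```python
from h import *
go(.6053,.2690,.022,-69.5)
```

```text
pos [0.6058 0.2686 0.121 ] phi -69.4 shift [ 3.96 -0.03  0.01] turn [ 0.01 -0.   -0.01] or [-3.599e+01  1.000e-02 -0.000e+00]
```

Emit:
play_rows([
  {"x":0.6,"y":-0.03,"z":0,"ax":0,"ay":0,"az":0,"claw":66},
  {"x":0.8,"y":0,"z":0,"ax":0,"ay":0,"az":0,"claw":66},
  {"x":0.8,"y":0,"z":0,"ax":0,"ay":0,"az":0,"claw":66},
  {"x":0.6,"y":0,"z":0,"ax":0,"ay":0,"az":0,"claw":66},
  {"x":0.4,"y":0,"z":0,"ax":0,"ay":0,"az":0,"claw":66},
  {"x":0.3,"y":0,"z":0,"ax":0,"ay":0,"az":0,"claw":66},
  {"x":0.3,"y":0,"z":0,"ax":0,"ay":0,"az":0,"claw":66},
  {"x":0.16,"y":0,"z":0,"ax":0,"ay":0,"az":0,"claw":66},
  {"x":0,"y":0,"z":0,"ax":0,"ay":0,"az":0,"claw":66},
])

```text
t: 55.85
position: [0.6051, 0.2697, 0.0211]
ee_rot: [-0.696, -0.126, 0.696, -0.126]
wrist_force: [-0.9, -0.0, 0.1]
grip_width: 0.066
```

Emit:
play_rows([
  {"x":0,"y":0,"z":0,"ax":0,"ay":0,"az":0,"claw":24},
  {"x":0,"y":0,"z":0,"ax":0,"ay":0,"az":0,"claw":24},
  {"x":0,"y":0,"z":0,"ax":0,"ay":0,"az":0,"claw":24},
  {"x":0,"y":0,"z":0,"ax":0,"ay":0,"az":0,"claw":24},
  {"x":0,"y":0,"z":0,"ax":0,"ay":0,"az":0,"claw":24},
  {"x":0,"y":0,"z":0,"ax":0,"ay":0,"az":0,"claw":24},
  {"x":0,"y":0,"z":0,"ax":0,"ay":0,"az":0,"claw":24},
  {"x":0,"y":0,"z":0,"ax":0,"ay":0,"az":0,"claw":24},
], squeeze=40)

```text
t: 56.65
position: [0.6056, 0.2694, 0.0219]
ee_rot: [0.696, 0.125, -0.696, 0.126]
wrist_force: [-0.4, -2.5, 5.0]
grip_width: 0.0336
```

Run:
```python
from h import *
go(.6053,.2690,.022,-69.5);s=bot.sense();print(s["wrist_force"],s["moment"],s["grip_width"])
```

```text
pos [0.6056 0.2694 0.0219] phi -69.5 shift [-0.    0.01  0.02] turn [ 0.    0.   -0.01] or [-3.6e+01  2.0e-02  0.0e+00]
[-0.39616932 -2.5072802   4.98403306] [-0.59754008  0.22491062  0.02783628] 0.033602825203648906
```

Emit:
play_rows([
  {"x":-0.2,"y":0,"z":0,"ax":0,"ay":0,"az":0,"claw":24},
  {"x":-0.5,"y":0,"z":0,"ax":0,"ay":0,"az":0,"claw":24},
  {"x":-1,"y":0,"z":0,"ax":0,"ay":0,"az":0,"claw":24},
  {"x":-1,"y":0,"z":0,"ax":0,"ay":0,"az":0,"claw":24},
  {"x":-1,"y":0,"z":0,"ax":0,"ay":0,"az":0,"claw":24},
  {"x":-1,"y":0,"z":0,"ax":0,"ay":0,"az":0,"claw":24},
  {"x":-1,"y":0,"z":0,"ax":0,"ay":0,"az":0,"claw":24},
  {"x":-1,"y":0,"z":0,"ax":0,"ay":0,"az":0,"claw":24},
  {"x":-1,"y":0,"z":0,"ax":0,"ay":0,"az":0,"claw":24},
  {"x":-1,"y":0,"z":0,"ax":0,"ay":0,"az":0,"claw":24},
])

```text
t: 57.65
position: [0.6044, 0.2702, 0.2398]
ee_rot: [-0.695, -0.126, 0.696, -0.126]
wrist_force: [-0.4, -0.6, -3.8]
grip_width: 0.034
```

Emit:
play_rows([
  {"x":0,"y":0,"z":0,"ax":-0.8,"ay":0,"az":0,"claw":24},
  {"x":0,"y":0,"z":0,"ax":-0.8,"ay":0,"az":0,"claw":24},
  {"x":0,"y":0,"z":0,"ax":-0.8,"ay":0,"az":0,"claw":24},
  {"x":0,"y":0,"z":0,"ax":-0.8,"ay":0,"az":0,"claw":24},
  {"x":0,"y":0,"z":0,"ax":-0.8,"ay":0,"az":0,"claw":24},
  {"x":0,"y":0,"z":0,"ax":-0.8,"ay":0,"az":0,"claw":24},
  {"x":0,"y":0,"z":0,"ax":-0.8,"ay":0,"az":0,"claw":24},
  {"x":0,"y":0,"z":0,"ax":-0.8,"ay":0,"az":0,"claw":24},
  {"x":0,"y":0,"z":0,"ax":0,"ay":0,"az":0,"claw":24},
])

```text
t: 58.55
position: [0.6045, 0.2702, 0.2387]
ee_rot: [-0.634, -0.313, 0.635, -0.313]
wrist_force: [0.4, 0.2, -4.5]
grip_width: 0.0336
```

Run:
```python
from h import *
go(.6315,.0119,.225,-37.4);s=bot.sense();print(s["wrist_force"],s["moment"],s["grip_width"])
```

```text
pos [0.6045 0.2702 0.2387] phi -37.5 shift [0.55 7.14 7.54] turn [-0.01  0.02  0.01] or [ 3.599e+01  1.000e-02 -2.000e-02]
[ 0.35145074  0.20982559 -4.45817299] [-0.08639643  0.17962939  0.07009564] 0.03363964601803007
```

Emit:
play_rows([
  {"x":0,"y":0.7,"z":0.74,"ax":0,"ay":0,"az":0,"claw":24},
  {"x":0,"y":0.8,"z":0.85,"ax":0,"ay":0,"az":0,"claw":24},
  {"x":0,"y":0.8,"z":0.85,"ax":0,"ay":0,"az":0,"claw":24},
  {"x":0,"y":0.8,"z":0.85,"ax":0,"ay":0,"az":0,"claw":24},
  {"x":0,"y":0.8,"z":0.85,"ax":0,"ay":0,"az":0,"claw":24},
  {"x":0,"y":0.8,"z":0.85,"ax":0,"ay":0,"az":0,"claw":24},
  {"x":0,"y":0.8,"z":0.85,"ax":0,"ay":0,"az":0,"claw":24},
  {"x":0,"y":0.8,"z":0.85,"ax":0,"ay":0,"az":0,"claw":24},
  {"x":0,"y":0.84,"z":0.85,"ax":0,"ay":0,"az":0,"claw":24},
  {"x":0,"y":0,"z":0,"ax":0,"ay":0,"az":0,"claw":24},
])

```text
t: 59.55
position: [0.6322, 0.0082, 0.2391]
ee_rot: [-0.634, -0.31, 0.635, -0.312]
wrist_force: [0.7, 0.2, -4.5]
grip_width: 0.0336
```

Emit:
play_rows([
  {"x":0.2,"y":0,"z":0,"ax":0,"ay":0,"az":0,"claw":24},
  {"x":0.2,"y":0,"z":0,"ax":0,"ay":0,"az":0,"claw":24},
  {"x":0,"y":0,"z":0,"ax":0,"ay":0,"az":0,"claw":24},
])

```text
t: 59.85
position: [0.6311, 0.0128, 0.2276]
ee_rot: [-0.633, -0.313, 0.635, -0.313]
wrist_force: [0.1, -1.0, -3.6]
grip_width: 0.0337
```

Run:
```python
from h import *
go(.6315,.0119,.169,-37.4);s=bot.sense();print(s["wrist_force"],s["moment"],s["grip_width"])
a=bot.capture("scene");b=bot.capture("side")
cv2.imwrite("pics/p11.png",np.hstack([cv2.resize(a[140:230,260:345],(400,424),interpolation=2),cv2.resize(b[110:200,220:305],(400,424),interpolation=2)]))
```

```text
pos [0.6311 0.0128 0.2276] phi -37.4 shift [2.34 0.04 0.02] turn [-0.01  0.02  0.02] or [35.99  0.04 -0.04]
[ 0.14894587 -1.02577195 -3.60410416] [-0.11250319  0.1355821  -0.00218588] 0.033704367262161805
```

View pics/p11.png

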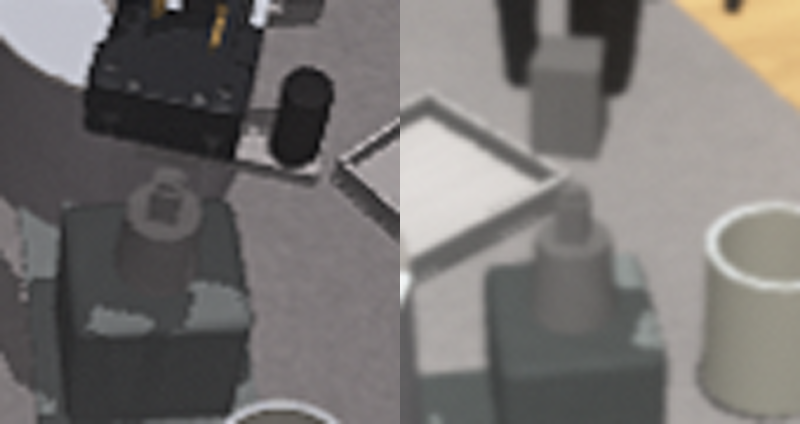

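Emit:
play_rows([
  {"x":0.3,"y":0.04,"z":0.02,"ax":0,"ay":0,"az":0,"claw":24},
  {"x":0.3,"y":0,"z":0,"ax":0,"ay":0,"az":0,"claw":24},
  {"x":0.3,"y":0,"z":0,"ax":0,"ay":0,"az":0,"claw":24},
  {"x":0.15,"y":0,"z":0,"ax":0,"ay":0,"az":0,"claw":24},
  {"x":0.1,"y":0,"z":0,"ax":0,"ay":0,"az":0,"claw":24},
  {"x":0,"y":0,"z":0,"ax":0,"ay":0,"az":0,"claw":24},
])

```text
t: 60.55
position: [0.6324, 0.0106, 0.1998]
ee_rot: [-0.634, -0.313, 0.635, -0.313]
wrist_force: [-0.2, -0.3, -4.7]
grip_width: 0.0336
```

Emit:
play_rows([
  {"x":0.1,"y":0,"z":0,"ax":0,"ay":0,"az":0,"claw":24},
  {"x":0.1,"y":0,"z":0,"ax":0,"ay":0,"az":0,"claw":24},
  {"x":0,"y":0,"z":0,"ax":0,"ay":0,"az":0,"claw":24},
])

```text
t: 60.85
position: [0.6325, 0.0106, 0.1952]
ee_rot: [-0.634, -0.313, 0.634, -0.313]
wrist_force: [-0.9, 0.4, -4.4]
grip_width: 0.0338
```

Emit:
play_rows([
  {"x":0.1,"y":-0.05,"z":0,"ax":0,"ay":0,"az":0,"claw":24},
  {"x":0,"y":0,"z":0,"ax":0,"ay":0,"az":0,"claw":24},
  {"x":0.1,"y":0,"z":0,"ax":0,"ay":0,"az":0,"claw":24},
  {"x":0,"y":0,"z":0,"ax":0,"ay":0,"az":0,"claw":24},
])

```text
t: 61.25
position: [0.6315, 0.0114, 0.1901]
ee_rot: [-0.634, -0.313, 0.634, -0.313]
wrist_force: [0.7, 0.1, -3.8]
grip_width: 0.0338
```

Emit:
play_rows([
  {"x":0.1,"y":0,"z":0,"ax":0,"ay":0,"az":0,"claw":24},
  {"x":0,"y":0,"z":0,"ax":0,"ay":0,"az":0,"claw":24},
])

```text
t: 61.45
position: [0.6314, 0.0114, 0.1875]
ee_rot: [-0.634, -0.313, 0.635, -0.313]
wrist_force: [-0.3, 0.7, -4.0]
grip_width: 0.0339
```

Emit:
play_rows([
  {"x":0.15,"y":0,"z":0,"ax":0,"ay":0,"az":0,"claw":24},
  {"x":0.15,"y":0,"z":0,"ax":0,"ay":0,"az":0,"claw":24},
  {"x":0.15,"y":0,"z":0,"ax":0,"ay":0,"az":0,"claw":24},
  {"x":0.1,"y":0,"z":0,"ax":0,"ay":0,"az":0,"claw":24},
  {"x":0,"y":0,"z":0,"ax":0,"ay":0,"az":0,"claw":24},
])

```text
t: 61.95
position: [0.6312, 0.0114, 0.1733]
ee_rot: [-0.634, -0.313, 0.635, -0.313]
wrist_force: [-0.3, -0.1, -3.9]
grip_width: 0.0339
```

Emit:
play_rows([
  {"x":0.08,"y":0,"z":0,"ax":0,"ay":0,"az":0,"claw":24},
  {"x":0.06,"y":0,"z":0,"ax":0,"ay":0,"az":0,"claw":24},
  {"x":0,"y":0,"z":0,"ax":0,"ay":0,"az":0,"claw":24},
  {"x":0,"y":0,"z":0,"ax":0,"ay":0,"az":0,"claw":24},
])

```text
t: 62.35
position: [0.6317, 0.0114, 0.1707]
ee_rot: [-0.634, -0.313, 0.634, -0.313]
wrist_force: [-0.2, -0.2, -4.3]
grip_width: 0.0336
```

Emit:
play_rows([
  {"x":0.06,"y":0,"z":0,"ax":0,"ay":0,"az":0,"claw":24},
  {"x":0,"y":0,"z":0,"ax":0,"ay":0,"az":0,"claw":24},
  {"x":0,"y":0,"z":0,"ax":0,"ay":0,"az":0,"claw":24},
])

```text
t: 62.65
position: [0.6316, 0.0114, 0.1691]
ee_rot: [-0.634, -0.313, 0.634, -0.313]
wrist_force: [0.0, 0.1, -4.1]
grip_width: 0.0338
```

Emit:
play_rows([
  {"x":0.04,"y":0,"z":0,"ax":0,"ay":0,"az":0,"claw":24},
  {"x":0,"y":0,"z":0,"ax":0,"ay":0,"az":0,"claw":24},
  {"x":0,"y":0,"z":0,"ax":0,"ay":0,"az":0,"claw":24},
])

```text
t: 62.95
position: [0.6318, 0.0113, 0.1689]
ee_rot: [-0.634, -0.312, 0.634, -0.313]
wrist_force: [-2.4, 0.1, 1.2]
grip_width: 0.0337
```

Emit:
play_rows([
  {"x":0,"y":0,"z":0,"ax":0,"ay":0,"az":0,"claw":50},
  {"x":0,"y":0,"z":0,"ax":0,"ay":0,"az":0,"claw":50},
  {"x":0,"y":0,"z":0,"ax":0,"ay":0,"az":0,"claw":50},
  {"x":-0.4,"y":0,"z":0,"ax":0,"ay":0,"az":0,"claw":50},
  {"x":-0.8,"y":0,"z":0,"ax":0,"ay":0,"az":0,"claw":50},
  {"x":-0.9,"y":0,"z":0,"ax":0,"ay":0,"az":0,"claw":50},
  {"x":-0.9,"y":0,"z":0,"ax":0,"ay":0,"az":0,"claw":50},
  {"x":0,"y":0,"z":0,"ax":0,"ay":0,"az":0,"claw":50},
])

```text
t: 63.75
position: [0.6344, 0.0114, 0.2484]
ee_rot: [0.637, 0.311, -0.632, 0.314]
wrist_force: [0.2, -0.1, 0.1]
grip_width: 0.0498
```

Emit:
play_rows([
  {"x":0,"y":0,"z":-0.6,"ax":0,"ay":0,"az":0,"claw":50},
  {"x":0,"y":0,"z":-0.6,"ax":0,"ay":0,"az":0,"claw":50},
  {"x":0,"y":0,"z":-0.6,"ax":0,"ay":0,"az":0,"claw":50},
  {"x":0,"y":0,"z":-0.6,"ax":0,"ay":0,"az":0,"claw":50},
  {"x":0,"y":0,"z":0,"ax":0,"ay":0,"az":0,"claw":50},
  {"x":0,"y":0,"z":0,"ax":0,"ay":0,"az":0,"claw":50},
])

```text
t: 64.35
position: [0.6682, 0.0597, 0.2423]
ee_rot: [-0.633, -0.313, 0.635, -0.313]
wrist_force: [-0.5, -0.1, -0.5]
grip_width: 0.0502
```

Run:
```python
from h import *
go(.6679,.0594,.180,-37.4)
T=toolT()@np.array(bot.calibration("wrist")["hand_eye"]);im=bot.capture("wrist");cv2.imwrite("k.png",im)
m=(im.max(2)<75)
for x in blobs(m,100):
    if x[1][4]<4000 and x[1][1]<260:print(x,plane("wrist",[x[0]],.205,T))
for n in("scene","side"):
    im=bot.capture(n)
```

```text
pos [0.6682 0.0597 0.2423] phi -37.4 shift [ 2.49 -0.    0.01] turn [-0.    0.02  0.01] or [ 3.6e+01  1.0e-02 -3.0e-02]
([51.5, 32.4], [31, 0, 42, 68, 592]) [[0.63488232 0.22885882 0.205     ]]
([175.8, 67.1], [132, 2, 85, 135, 317]) [[0.68252848 0.16535889 0.205     ]]
([251.1, 191.3], [182, 162, 104, 58, 2130]) [[0.67046102 0.07285584 0.205     ]]
```

Emit:
play_rows([
  {"x":0.5,"y":0,"z":0,"ax":0,"ay":0,"az":0,"claw":50},
  {"x":0.6,"y":0,"z":0,"ax":0,"ay":0,"az":0,"claw":50},
  {"x":0.5,"y":0,"z":0,"ax":0,"ay":0,"az":0,"claw":50},
  {"x":0.4,"y":0,"z":0,"ax":0,"ay":0,"az":0,"claw":50},
  {"x":0.3,"y":0,"z":0,"ax":0,"ay":0,"az":0,"claw":50},
  {"x":0.15,"y":0,"z":0,"ax":0,"ay":0,"az":0,"claw":50},
  {"x":0,"y":0,"z":0,"ax":0,"ay":0,"az":0,"claw":50},
])

```text
t: 65.2
position: [0.6678, 0.0589, 0.1811]
ee_rot: [-0.634, -0.313, 0.635, -0.313]
wrist_force: [-0.0, 0.9, 0.2]
grip_width: 0.0497
```

Emit:
play_rows([
  {"x":0,"y":0,"z":0,"ax":0,"ay":0,"az":0,"claw":18},
  {"x":0,"y":0,"z":0,"ax":0,"ay":0,"az":0,"claw":18},
  {"x":0,"y":0,"z":0,"ax":0,"ay":0,"az":0,"claw":18},
  {"x":0,"y":0,"z":0,"ax":0,"ay":0,"az":0,"claw":18},
  {"x":0,"y":0,"z":0,"ax":0,"ay":0,"az":0,"claw":18},
  {"x":0,"y":0,"z":0,"ax":0,"ay":0,"az":0,"claw":18},
], squeeze=15)

```text
t: 65.8
position: [0.6686, 0.0591, 0.1825]
ee_rot: [0.634, 0.312, -0.634, 0.313]
wrist_force: [0.5, 0.7, 0.7]
grip_width: 0.0252
```

Knob held. First part of the circle, checking force.

Emit:
play_rows([
  {"x":0,"y":0.621,"z":0.082,"ax":0,"ay":0,"az":0,"claw":18},
  {"x":0,"y":0.579,"z":0.24,"ax":0,"ay":0,"az":0,"claw":18},
  {"x":0,"y":0.497,"z":0.381,"ax":0,"ay":0,"az":0,"claw":18},
  {"x":0,"y":0.381,"z":0.497,"ax":0,"ay":0,"az":0,"claw":18},
])

```text
t: 66.2
position: [0.6929, 0.0021, 0.1828]
ee_rot: [0.635, 0.312, -0.634, 0.313]
wrist_force: [-0.2, 2.2, 5.3]
grip_width: 0.0251
```

Run:
```python
from h import *
s=bot.sense();p=s["position"]-[.6315,.0117,0];print(s["position"],s["wrist_force"],s["moment"],s["grip_width"],np.degrees(np.arctan2(p[1],p[0])),np.hypot(*p[:2]))
```

```text
[0.69288295 0.0020978  0.18282985] [-0.1592418   2.22074758  5.32198134] [ 0.70443164  0.47631294 -0.02370723] 0.025142852502200243 -8.89078187410741 0.062129452452974236
```

Emit:
play_rows([
  {"x":0,"y":0.24,"z":0.579,"ax":0,"ay":0,"az":0,"claw":18},
  {"x":0,"y":0.082,"z":0.621,"ax":0,"ay":0,"az":0,"claw":18},
  {"x":0,"y":-0.082,"z":0.621,"ax":0,"ay":0,"az":0,"claw":18},
  {"x":0,"y":-0.24,"z":0.579,"ax":0,"ay":0,"az":0,"claw":18},
  {"x":0,"y":-0.381,"z":0.497,"ax":0,"ay":0,"az":0,"claw":18},
  {"x":0,"y":-0.497,"z":0.381,"ax":0,"ay":0,"az":0,"claw":18},
  {"x":0,"y":-0.579,"z":0.24,"ax":0,"ay":0,"az":0,"claw":18},
  {"x":0,"y":-0.621,"z":0.082,"ax":0,"ay":0,"az":0,"claw":18},
])

```text
t: 67.0
position: [0.5963, -0.0432, 0.1847]
ee_rot: [-0.634, -0.308, 0.635, -0.316]
wrist_force: [-2.7, -10.6, 9.9]
grip_width: 0.0251
```

Emit:
play_rows([
  {"x":0,"y":-0.621,"z":-0.082,"ax":0,"ay":0,"az":0,"claw":18},
  {"x":0,"y":-0.579,"z":-0.24,"ax":0,"ay":0,"az":0,"claw":18},
  {"x":0,"y":-0.497,"z":-0.381,"ax":0,"ay":0,"az":0,"claw":18},
  {"x":0,"y":-0.381,"z":-0.497,"ax":0,"ay":0,"az":0,"claw":18},
  {"x":0,"y":-0.24,"z":-0.579,"ax":0,"ay":0,"az":0,"claw":18},
  {"x":0,"y":-0.082,"z":-0.621,"ax":0,"ay":0,"az":0,"claw":18},
])

```text
t: 67.6
position: [0.582, 0.0462, 0.1835]
ee_rot: [-0.633, -0.312, 0.636, -0.313]
wrist_force: [-7.9, -0.2, 11.1]
grip_width: 0.025
```

Emit:
play_rows([
  {"x":0,"y":0.082,"z":-0.621,"ax":0,"ay":0,"az":0,"claw":18},
  {"x":0,"y":0.24,"z":-0.579,"ax":0,"ay":0,"az":0,"claw":18},
  {"x":0,"y":0.381,"z":-0.497,"ax":0,"ay":0,"az":0,"claw":18},
  {"x":0,"y":0.497,"z":-0.381,"ax":0,"ay":0,"az":0,"claw":18},
  {"x":0,"y":0.579,"z":-0.24,"ax":0,"ay":0,"az":0,"claw":18},
  {"x":0,"y":0.621,"z":-0.082,"ax":0,"ay":0,"az":0,"claw":18},
])

```text
t: 68.2
position: [0.6684, 0.0579, 0.1826]
ee_rot: [-0.634, -0.313, 0.635, -0.313]
wrist_force: [-4.4, 1.6, 5.8]
grip_width: 0.0254
```

Run:
```python
from h import *
s=bot.sense();p=s["position"]-[.6315,.0117,0];print(s["position"],s["wrist_force"],s["moment"],s["grip_width"],np.degrees(np.arctan2(p[1],p[0])),np.hypot(*p[:2]))
```

```text
[0.66842875 0.05790538 0.1826055 ] [-4.43974301  1.56109424  5.79013074] [ 0.20484063  1.20260036 -0.01874665] 0.025385835818431037 51.367080731303716 0.05914955268967631
```

Forces stay small; one turn done. Second turn plus about 45°.

Emit:
play_rows([
  {"x":0,"y":0.621,"z":0.082,"ax":0,"ay":0,"az":0,"claw":18},
  {"x":0,"y":0.579,"z":0.24,"ax":0,"ay":0,"az":0,"claw":18},
  {"x":0,"y":0.497,"z":0.381,"ax":0,"ay":0,"az":0,"claw":18},
  {"x":0,"y":0.381,"z":0.497,"ax":0,"ay":0,"az":0,"claw":18},
  {"x":0,"y":0.24,"z":0.579,"ax":0,"ay":0,"az":0,"claw":18},
  {"x":0,"y":0.082,"z":0.621,"ax":0,"ay":0,"az":0,"claw":18},
])

```text
t: 68.8
position: [0.6807, -0.0271, 0.1829]
ee_rot: [0.635, 0.312, -0.634, 0.313]
wrist_force: [0.4, 2.9, 5.0]
grip_width: 0.0255
```

Emit:
play_rows([
  {"x":0,"y":-0.082,"z":0.621,"ax":0,"ay":0,"az":0,"claw":18},
  {"x":0,"y":-0.24,"z":0.579,"ax":0,"ay":0,"az":0,"claw":18},
  {"x":0,"y":-0.381,"z":0.497,"ax":0,"ay":0,"az":0,"claw":18},
  {"x":0,"y":-0.497,"z":0.381,"ax":0,"ay":0,"az":0,"claw":18},
  {"x":0,"y":-0.579,"z":0.24,"ax":0,"ay":0,"az":0,"claw":18},
  {"x":0,"y":-0.621,"z":0.082,"ax":0,"ay":0,"az":0,"claw":18},
])

```text
t: 69.4
position: [0.5953, -0.0413, 0.1832]
ee_rot: [-0.634, -0.31, 0.635, -0.315]
wrist_force: [-0.2, -6.9, 4.7]
grip_width: 0.0254
```

Emit:
play_rows([
  {"x":0,"y":-0.621,"z":-0.082,"ax":0,"ay":0,"az":0,"claw":18},
  {"x":0,"y":-0.579,"z":-0.24,"ax":0,"ay":0,"az":0,"claw":18},
  {"x":0,"y":-0.497,"z":-0.381,"ax":0,"ay":0,"az":0,"claw":18},
  {"x":0,"y":-0.381,"z":-0.497,"ax":0,"ay":0,"az":0,"claw":18},
  {"x":0,"y":-0.24,"z":-0.579,"ax":0,"ay":0,"az":0,"claw":18},
  {"x":0,"y":-0.082,"z":-0.621,"ax":0,"ay":0,"az":0,"claw":18},
])

```text
t: 70.0
position: [0.5824, 0.0462, 0.1827]
ee_rot: [-0.633, -0.312, 0.636, -0.313]
wrist_force: [-4.2, -0.7, 6.9]
grip_width: 0.0252
```

Emit:
play_rows([
  {"x":0,"y":0.082,"z":-0.621,"ax":0,"ay":0,"az":0,"claw":18},
  {"x":0,"y":0.24,"z":-0.579,"ax":0,"ay":0,"az":0,"claw":18},
  {"x":0,"y":0.381,"z":-0.497,"ax":0,"ay":0,"az":0,"claw":18},
  {"x":0,"y":0.497,"z":-0.381,"ax":0,"ay":0,"az":0,"claw":18},
  {"x":0,"y":0.579,"z":-0.24,"ax":0,"ay":0,"az":0,"claw":18},
  {"x":0,"y":0.621,"z":-0.082,"ax":0,"ay":0,"az":0,"claw":18},
])

```text
t: 70.6
position: [0.6677, 0.0582, 0.1821]
ee_rot: [-0.633, -0.313, 0.635, -0.313]
wrist_force: [-4.2, 1.1, 6.0]
grip_width: 0.0257
```

Emit:
play_rows([
  {"x":0,"y":0.621,"z":0.082,"ax":0,"ay":0,"az":0,"claw":18},
  {"x":0,"y":0.579,"z":0.24,"ax":0,"ay":0,"az":0,"claw":18},
  {"x":0,"y":0.497,"z":0.381,"ax":0,"ay":0,"az":0,"claw":18},
  {"x":0,"y":0,"z":0,"ax":0,"ay":0,"az":0,"claw":18},
  {"x":0,"y":0,"z":0,"ax":0,"ay":0,"az":0,"claw":18},
])

```text
t: 71.1
position: [0.6915, 0.0167, 0.1823]
ee_rot: [-0.634, -0.311, 0.635, -0.313]
wrist_force: [0.7, -0.4, 4.7]
grip_width: 0.0259
```

Run:
```python
from h import *
s=bot.sense();p=s["position"]-[.6315,.0117,0];print(s["position"],s["wrist_force"],s["moment"],s["grip_width"],np.degrees(np.arctan2(p[1],p[0])),np.hypot(*p[:2]))
```

```text
[0.69153343 0.01667922 0.18226518] [ 0.70790014 -0.41431682  4.73648241] [-0.08244965  0.13548675  0.03706473] 0.02586602438796068 4.741303618893416 0.06023956652501443
```

Emit:
play_rows([
  {"x":0,"y":0,"z":0,"ax":0,"ay":0,"az":0,"claw":46},
  {"x":0,"y":0,"z":0,"ax":0,"ay":0,"az":0,"claw":46},
  {"x":0,"y":0,"z":0,"ax":0,"ay":0,"az":0,"claw":46},
  {"x":-0.4,"y":0,"z":0,"ax":0,"ay":0,"az":0,"claw":46},
  {"x":-0.7,"y":0,"z":0,"ax":0,"ay":0,"az":0,"claw":46},
  {"x":-0.8,"y":0,"z":0,"ax":0,"ay":0,"az":0,"claw":46},
  {"x":-0.8,"y":0,"z":0,"ax":0,"ay":0,"az":0,"claw":66},
  {"x":0,"y":0,"z":0,"ax":0,"ay":0,"az":0,"claw":66},
])

```text
t: 71.9
position: [0.6938, 0.0195, 0.2556]
ee_rot: [0.637, 0.311, -0.631, 0.315]
wrist_force: [0.7, -0.1, 0.9]
grip_width: 0.0599
```

Emit:
play_rows([
  {"x":0,"y":0,"z":0,"ax":1,"ay":0,"az":0,"claw":66},
  {"x":0,"y":0,"z":0,"ax":1,"ay":0,"az":0,"claw":66},
  {"x":0,"y":0,"z":0,"ax":1,"ay":0,"az":0,"claw":66},
  {"x":0,"y":0,"z":0,"ax":1,"ay":0,"az":0,"claw":66},
  {"x":0,"y":0,"z":0,"ax":1,"ay":0,"az":0,"claw":66},
  {"x":0,"y":0,"z":0,"ax":1,"ay":0,"az":0,"claw":66},
  {"x":0,"y":0,"z":0,"ax":1,"ay":0,"az":0,"claw":66},
  {"x":0,"y":0,"z":0,"ax":1,"ay":0,"az":0,"claw":66},
  {"x":0,"y":0,"z":0,"ax":1,"ay":0,"az":0,"claw":66},
  {"x":0,"y":0,"z":0,"ax":0.4,"ay":0,"az":0,"claw":66},
])

```text
t: 72.9
position: [0.691, 0.0194, 0.2492]
ee_rot: [-0.706, -0.033, 0.706, -0.033]
wrist_force: [-0.6, -0.5, 0.7]
grip_width: 0.0654
```

Run:
```python
from h import *
go(.6315,.0117,.169,-84.5)
T=toolT()@np.array(bot.calibration("wrist")["hand_eye"]);im=bot.capture("wrist")
m=(im.max(2)<75);m[225:]=0
for x in blobs(m,100):
    if x[1][4]<4000:print(x,plane("wrist",[x[0]],.21,T))
```

```text
pos [0.691  0.0194 0.2492] phi -84.6 shift [3.21 0.08 2.4 ] turn [-0.02  0.01 -0.01] or [ 3.598e+01 -2.000e-02 -1.000e-02]
([241.2, 173.8], [216, 161, 48, 58, 280]) [[0.71249995 0.03431064 0.21      ]]
([269.3, 196.0], [243, 174, 71, 48, 1814]) [[0.69845084 0.01343136 0.21      ]]
```

Emit:
play_rows([
  {"x":0,"y":0.04,"z":0.6,"ax":0,"ay":0,"az":0,"claw":66},
  {"x":0,"y":0.04,"z":0.6,"ax":0,"ay":0,"az":0,"claw":66},
  {"x":0,"y":0,"z":0.6,"ax":0,"ay":0,"az":0,"claw":66},
  {"x":0,"y":0,"z":0.6,"ax":0,"ay":0,"az":0,"claw":66},
  {"x":0.6,"y":0,"z":0,"ax":0,"ay":0,"az":0,"claw":66},
  {"x":0.8,"y":0,"z":0,"ax":0,"ay":0,"az":0,"claw":66},
  {"x":0.7,"y":0,"z":0,"ax":0,"ay":0,"az":0,"claw":66},
  {"x":0.5,"y":0,"z":0,"ax":0,"ay":0,"az":0,"claw":66},
  {"x":0.4,"y":0,"z":0,"ax":0,"ay":0,"az":0,"claw":66},
  {"x":0.2,"y":0,"z":0,"ax":0,"ay":0,"az":0,"claw":66},
])

```text
t: 73.95
position: [0.6312, 0.0115, 0.1678]
ee_rot: [-0.706, -0.034, 0.707, -0.034]
wrist_force: [0.3, 0.2, -0.8]
grip_width: 0.0659
```

Emit:
play_rows([
  {"x":0,"y":0,"z":0,"ax":0,"ay":0,"az":0,"claw":66},
  {"x":0,"y":0,"z":0,"ax":0,"ay":0,"az":0,"claw":24},
  {"x":0,"y":0,"z":0,"ax":0,"ay":0,"az":0,"claw":24},
  {"x":0,"y":0,"z":0,"ax":0,"ay":0,"az":0,"claw":24},
  {"x":0,"y":0,"z":0,"ax":0,"ay":0,"az":0,"claw":24},
  {"x":0,"y":0,"z":0,"ax":0,"ay":0,"az":0,"claw":24},
  {"x":0,"y":0,"z":0,"ax":0,"ay":0,"az":0,"claw":24},
  {"x":0,"y":0,"z":0,"ax":0,"ay":0,"az":0,"claw":24},
  {"x":0,"y":0,"z":0,"ax":0,"ay":0,"az":0,"claw":24},
], squeeze=40)

```text
t: 74.85
position: [0.632, 0.011, 0.1701]
ee_rot: [0.707, 0.033, -0.706, 0.035]
wrist_force: [-1.3, -3.1, 3.8]
grip_width: 0.0337
```

Run:
```python
from h import *
go(.6315,.0117,.169,-84.5);s=bot.sense();print(s["wrist_force"],s["moment"],s["grip_width"])
```

```text
pos [0.632  0.011  0.1701] phi -84.5 shift [ 0.04 -0.03  0.02] turn [ 0.   -0.01 -0.02] or [-3.6e+01  3.0e-02 -1.0e-02]
[-1.27853317 -3.05781713  3.79414036] [-0.45595262  0.1556221   0.10208847] 0.03372694762749079
```

Emit:
play_rows([
  {"x":-0.15,"y":0,"z":0,"ax":0,"ay":0,"az":0,"claw":24},
  {"x":-0.2,"y":0,"z":0,"ax":0,"ay":0,"az":0,"claw":24},
  {"x":-0.2,"y":0,"z":0,"ax":0,"ay":0,"az":0,"claw":24},
  {"x":-0.2,"y":0,"z":0,"ax":0,"ay":0,"az":0,"claw":24},
  {"x":0,"y":0,"z":0,"ax":0,"ay":0,"az":0,"claw":24},
])

```text
t: 75.35
position: [0.6317, 0.0113, 0.1871]
ee_rot: [-0.706, -0.034, 0.706, -0.034]
wrist_force: [3.6, -2.4, -3.9]
grip_width: 0.0336
```

Emit:
play_rows([
  {"x":-0.3,"y":0,"z":0,"ax":0,"ay":0,"az":0,"claw":24},
  {"x":-0.4,"y":0,"z":0,"ax":0,"ay":0,"az":0,"claw":24},
  {"x":-0.5,"y":0,"z":0,"ax":0,"ay":0,"az":0,"claw":24},
  {"x":-0.6,"y":0,"z":0,"ax":0,"ay":0,"az":0,"claw":24},
  {"x":-0.7,"y":0,"z":0,"ax":0,"ay":0,"az":0,"claw":24},
  {"x":0,"y":0,"z":0,"ax":0,"ay":0,"az":0,"claw":24},
])

```text
t: 75.95
position: [0.6336, 0.0117, 0.2553]
ee_rot: [0.709, 0.034, -0.704, 0.034]
wrist_force: [-0.1, 0.4, -3.4]
grip_width: 0.0337
```

Run:
```python
from h import *
go(.6056,.2694,.0219,-69.5);s=bot.sense();print(s["wrist_force"],s["moment"],s["grip_width"])
```

```text
pos [0.6336 0.0117 0.2553] phi -84.5 shift [  9.32 -10.38   0.19] turn [-3.   -0.07 -0.02] or [ 3.3e+01 -3.0e-02  1.0e-01]
[-0.11916598  0.37213486 -3.43725807] [-0.0242426   0.14430293 -0.06325365] 0.033748734948445866
```

Emit:
play_rows([
  {"x":0,"y":-0.7,"z":0.02,"ax":0,"ay":0,"az":0,"claw":24},
  {"x":0,"y":-1,"z":0.02,"ax":0,"ay":0,"az":0,"claw":24},
  {"x":0,"y":-1,"z":0.02,"ax":0,"ay":0,"az":0,"claw":24},
  {"x":0,"y":-1,"z":0.02,"ax":0,"ay":0,"az":0,"claw":24},
  {"x":0,"y":-1,"z":0.02,"ax":0,"ay":0,"az":0,"claw":24},
  {"x":0,"y":-1,"z":0.02,"ax":0,"ay":0,"az":0,"claw":24},
  {"x":0,"y":-1,"z":0.02,"ax":0,"ay":0,"az":0,"claw":24},
  {"x":0,"y":-1,"z":0.02,"ax":0,"ay":0,"az":0,"claw":24},
  {"x":0,"y":-1,"z":0.02,"ax":0,"ay":0,"az":0,"claw":24},
  {"x":0,"y":-1,"z":0,"ax":0,"ay":0,"az":0,"claw":24},
])

```text
t: 76.95
position: [0.6023, 0.2543, 0.2493]
ee_rot: [-0.705, -0.034, 0.707, -0.034]
wrist_force: [0.8, -0.1, -3.8]
grip_width: 0.0338
```

Emit:
play_rows([
  {"x":0,"y":-0.68,"z":0,"ax":0,"ay":0,"az":0,"claw":24},
  {"x":0,"y":0,"z":0,"ax":-0.75,"ay":0,"az":0,"claw":24},
  {"x":0,"y":0,"z":0,"ax":-0.75,"ay":0,"az":0,"claw":24},
  {"x":0,"y":0,"z":0,"ax":-0.75,"ay":0,"az":0,"claw":24},
  {"x":0,"y":0,"z":0,"ax":-0.75,"ay":0,"az":0,"claw":24},
  {"x":0.8,"y":0,"z":0,"ax":0,"ay":0,"az":0,"claw":24},
  {"x":1,"y":0,"z":0,"ax":0,"ay":0,"az":0,"claw":24},
  {"x":1,"y":0,"z":0,"ax":0,"ay":0,"az":0,"claw":24},
  {"x":1,"y":0,"z":0,"ax":0,"ay":0,"az":0,"claw":24},
  {"x":1,"y":0,"z":0,"ax":0,"ay":0,"az":0,"claw":24},
])

```text
t: 77.95
position: [0.6015, 0.2695, 0.1289]
ee_rot: [-0.695, -0.126, 0.696, -0.126]
wrist_force: [-0.1, 0.7, -4.6]
grip_width: 0.0338
```

Emit:
play_rows([
  {"x":0,"y":0,"z":0,"ax":0,"ay":0,"az":0,"claw":24},
  {"x":0,"y":0,"z":0,"ax":0,"ay":0,"az":0,"claw":24},
])

```text
t: 78.15
position: [0.6014, 0.2693, 0.1298]
ee_rot: [-0.695, -0.126, 0.697, -0.126]
wrist_force: [0.3, -0.1, -3.8]
grip_width: 0.0338
```

Run:
```python
from h import *
go(.6056,.2694,.0219,-69.5);s=bot.sense();print(s["wrist_force"],s["moment"],s["grip_width"])
```

```text
pos [0.6014 0.2693 0.1298] phi -69.5 shift [ 4.31  0.05 -0.17] turn [ 0.    0.03 -0.01] or [-3.6e+01  1.0e-02  5.0e-02]
[ 0.34461357 -0.07650626 -3.84412266] [-0.05301422  0.17981148 -0.00274604] 0.033788253394197894
```

Emit:
play_rows([
  {"x":0.7,"y":0.05,"z":-0.17,"ax":0,"ay":0,"az":0,"claw":24},
  {"x":0.9,"y":0,"z":0,"ax":0,"ay":0,"az":0,"claw":24},
  {"x":0.9,"y":0,"z":0,"ax":0,"ay":0,"az":0,"claw":24},
  {"x":0.7,"y":0,"z":0,"ax":0,"ay":0,"az":0,"claw":24},
  {"x":0.5,"y":0,"z":0,"ax":0,"ay":0,"az":0,"claw":24},
  {"x":0.3,"y":0,"z":0,"ax":0,"ay":0,"az":0,"claw":24},
  {"x":0,"y":0,"z":0,"ax":0,"ay":0,"az":0,"claw":24},
])

```text
t: 78.85
position: [0.6061, 0.2693, 0.0294]
ee_rot: [-0.695, -0.125, 0.696, -0.126]
wrist_force: [-0.5, -0.3, -4.7]
grip_width: 0.0335
```

Emit:
play_rows([
  {"x":0.1,"y":0,"z":0,"ax":0,"ay":0,"az":0,"claw":24},
  {"x":0.1,"y":0,"z":0,"ax":0,"ay":0,"az":0,"claw":24},
  {"x":0,"y":0,"z":0,"ax":0,"ay":0,"az":0,"claw":24},
  {"x":0,"y":0,"z":0,"ax":0,"ay":0,"az":0,"claw":24},
])

```text
t: 79.25
position: [0.6069, 0.2697, 0.026]
ee_rot: [0.696, 0.126, -0.696, 0.126]
wrist_force: [0.3, -0.2, -4.0]
grip_width: 0.0334
```

Emit:
play_rows([
  {"x":0.06,"y":0,"z":0,"ax":0,"ay":0,"az":0,"claw":24},
  {"x":0.04,"y":0,"z":0,"ax":0,"ay":0,"az":0,"claw":24},
  {"x":0,"y":0,"z":0,"ax":0,"ay":0,"az":0,"claw":24},
])

```text
t: 79.55
position: [0.6067, 0.2696, 0.0237]
ee_rot: [-0.696, -0.126, 0.696, -0.126]
wrist_force: [-3.2, -1.2, 1.1]
grip_width: 0.0337
```

Emit:
play_rows([
  {"x":0.04,"y":0,"z":0,"ax":0,"ay":0,"az":0,"claw":24},
  {"x":0,"y":0,"z":0,"ax":0,"ay":0,"az":0,"claw":24},
  {"x":0,"y":0,"z":0,"ax":0,"ay":0,"az":0,"claw":24},
])

```text
t: 79.85
position: [0.6069, 0.2697, 0.023]
ee_rot: [0.696, 0.126, -0.696, 0.126]
wrist_force: [-5.0, -2.0, 4.6]
grip_width: 0.0337
```

On the tray floor. Release, retreat, then a last look.

Emit:
play_rows([
  {"x":0,"y":0,"z":0,"ax":0,"ay":0,"az":0,"claw":60},
  {"x":0,"y":0,"z":0,"ax":0,"ay":0,"az":0,"claw":60},
  {"x":0,"y":0,"z":0,"ax":0,"ay":0,"az":0,"claw":60},
  {"x":0,"y":0,"z":0,"ax":0,"ay":0,"az":0,"claw":60},
  {"x":-0.4,"y":0,"z":0,"ax":0,"ay":0,"az":0,"claw":60},
  {"x":-0.8,"y":0,"z":0,"ax":0,"ay":0,"az":0,"claw":60},
  {"x":-1,"y":0,"z":0,"ax":0,"ay":0,"az":0,"claw":60},
  {"x":-1,"y":0,"z":0,"ax":0,"ay":0,"az":0,"claw":60},
  {"x":-1,"y":0,"z":0,"ax":0,"ay":0,"az":0,"claw":60},
  {"x":-1,"y":0,"z":0,"ax":0,"ay":0,"az":0,"claw":60},
])

```text
t: 80.85
position: [0.6068, 0.2697, 0.1539]
ee_rot: [0.696, 0.126, -0.696, 0.126]
wrist_force: [-0.1, 0.0, -0.6]
grip_width: 0.0601
```

Emit:
play_rows([
  {"x":-1,"y":0,"z":0,"ax":0,"ay":0,"az":0,"claw":60},
  {"x":-1,"y":0,"z":0,"ax":0,"ay":0,"az":0,"claw":60},
  {"x":-1,"y":0,"z":0,"ax":0,"ay":0,"az":0,"claw":60},
  {"x":-1,"y":0,"z":0,"ax":0,"ay":0,"az":0,"claw":60},
  {"x":-1,"y":0.8,"z":0.5,"ax":0,"ay":0,"az":0,"claw":60},
  {"x":0,"y":1,"z":0.6,"ax":0,"ay":0,"az":0,"claw":60},
  {"x":0,"y":0,"z":0,"ax":0,"ay":0,"az":0,"claw":60},
  {"x":0,"y":0,"z":0,"ax":0,"ay":0,"az":0,"claw":60},
])

```text
t: 81.65
position: [0.5967, 0.2177, 0.2777]
ee_rot: [0.696, 0.125, -0.696, 0.125]
wrist_force: [-0.4, -0.0, -0.3]
grip_width: 0.0601
```

Run:
```python
from h import *
s=bot.sense();T0=toolT(s);w=bot.capture("wrist");a=bot.capture("scene");np.save("wf.npy",T0);print(T0[:3,3],s["t"])
cv2.imwrite("pics/final.png",np.hstack([cv2.resize(a[90:270,150:420],(405,270),interpolation=2),cv2.resize(w,(395,296),interpolation=2)[:270]]))
c=cv2.resize(a[90:230,230:420],None,fx=4.2,fy=4.2,interpolation=2)
d=cv2.resize(w[:240],None,fx=1.55,fy=1.55,interpolation=2)[:, :798]
f=np.zeros((600,798,3),np.uint8);c2=cv2.resize(a[90:230,150:420],(520,270),interpolation=2);f[:270,:520]=c2;k=cv2.resize(w[:230],(734,330),interpolation=2);f[270:,:734]=k
cv2.imwrite("pics/final.png",f)
```

```text
[0.59667299 0.21773018 0.27771821] 81.65
```

View pics/final.png

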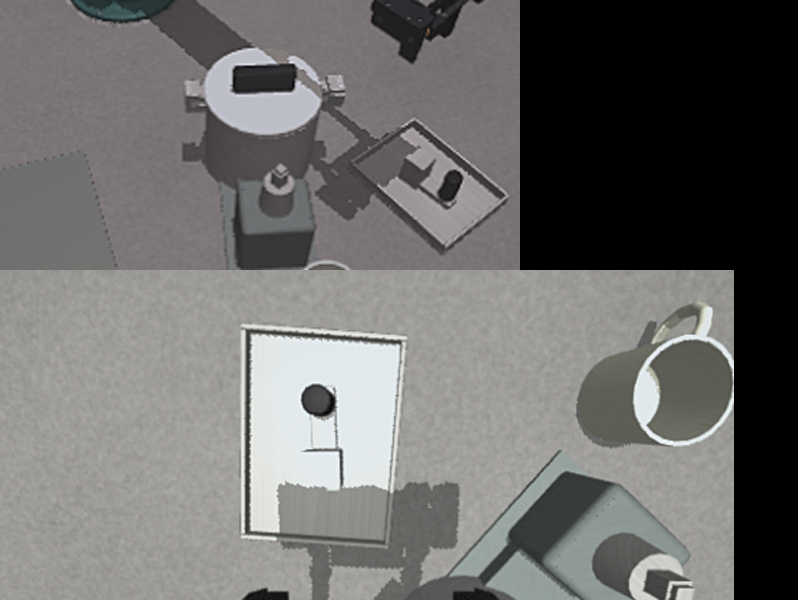

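Run:
```python
from h import *
potatoes("scene");print(bot.hand_in())
```

```text
scene [0.5109 0.9373] long axis 118.9 [0.038 0.236]
the job is handed in; nothing more can be done
None
```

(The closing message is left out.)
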